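# Find the sample pucks in the lidded boxes and read them on the rail

### The arm

A 7-joint arm with a two-finger parallel gripper is mounted at the origin on a cart in front of the work surface, level with it; the furniture and walls round the work are solid. World frame = base frame: x ahead of the robot, y to its left, z up, the work surface at z = 0. Lengths are in mm, angles in rad, forces in N, time in s.
With the tool pointing down it reaches from about 350 to 900 mm from the base axis. Payload 19.9 kg.
Tool frame: the origin (TCP) lies between the finger pads; the fingertips stand arm.nose_length ahead of it and the grasp point (between the pads) lies 3 mm ahead of it (arm.nose_length is the distance from the TCP to the fingertips, in mm); z points along the fingers, y is the direction in which the jaws open and shut (so a half turn about z gives the same grasp; the last joint's range is limited). The gripper opens to 85 mm and grips with 20 to 120 N. Pads are 22 mm wide; open, the fingers measure 114 mm over their backs; the gripper's body (76 mm by 85 mm) begins 54 mm behind the grasp point. The pads swing forward as they close: fully open they stand 13 mm farther back than shut.
Start: joints at [-1.345, 0.417, -0.01, 1.614, 0.005, 1.111, -0.053], TCP at [165.371, 602.707, 253.26] pointing down, gripper open.
Joint ranges: [-2.81, 2.81], [-0.39, 2.02], [-1.27, 1.25], [0.06, 2.57], [-1.19, 4.33], [0.19, 2], [-2.82, 2.82]. Speed limits (rad/s): [1.89, 1.89, 2.39, 2.39, 3.01, 3.01, 3.01].

### API

Orientations are given as [roll, pitch, yaw] about the fixed x, y, z axes, in that order (R = Rz(yaw) Ry(pitch) Rx(roll)).
In Python, from workcell import get_state, viewer, workorder, arm gives the robot as it stands. The module is installed in compiled form; this text tells all that it offers.
- The arm moves only by the shell command python3 -m pendant 'ROWS' [OPENING] [FORCE]. ROWS is JSON, a list of rows, each an object with "offset": the shift along the tool's x, y, z in mm, a list of three; "twist": the turn, a rotation vector about the tool's x, y, z in rad, a list of three. A call has 1 to 8 rows; each row shifts and turns the commanded pose from where the row before left it, along the tool's axes as they then stand; what a row does not reach is not made up. A row lasts 1/12 s, in which the tool goes at most 41.7 mm and 7.16 degrees, less where a joint would pass 70% of its speed; a pose out of reach is approached as far as the arm can. A call is refused whole if a number of a shift passes 41.7 or a number of a turn 0.125, either way. A call with a gripper value outside its range is refused whole. OPENING is the finger opening in mm, from 0 to 85.4, set as the call begins (- or left out, the last holds). The fingers move at their own pace and stop on an object; FORCE is the grip in N (left out, the last holds). Time passes only in rows, so rows that do not move let the fingers close. It gives the time, the measured TCP pose, the force and the opening at its end, in the units of the state.
- get_state(): the state, without advancing time (a new reading comes with each control period).
- viewer.camera(name): name is "side" or "top" or "wrist"; returns a dict with "image" (480x640x3 uint8, red, green, blue), "camera_matrix" (3x3 intrinsics, pixels), "R" (3x3) and "t" (3): a world point X has camera coordinates R X + t. Camera axes: x right, y down, z forward; pixel columns grow to the right and rows downward; lengths in mm; the calibration is good to about 2 mm. A picture is of the moment at which its call begins. There is no depth.
- workorder.sign_off(): hands the job in, once; it reports no verdict.
Trained networks look in the newest picture that a camera, given by its name, has taken for a name from the list of things; names that differ only in an ending like _2 or _b are one class to them, and where a whole thing is asked for, a point or a joint stands for the part that bears it (a point fixed in the world has none). Each returns a list of dicts, best first, with "confidence" (0 to 1); they miss things now and then, are a little off and sometimes report something else, mostly with a low value. They report only what shows in the picture. A call takes as long as a camera call.
- viewer.find_in(camera, thing): "centre" ([x, y, z] in mm, in world coordinates, good to about 4 mm: the middle of the surface that is visible of it).
The state is a dict: "time": time; "q": joint angles; "joint_velocities": joint speeds; "effort": joint torques, N m; "position": TCP position; "tcp_rot": TCP orientation; "wrist_force": force on the tool from outside, world axes, zero at the start; "wrist_torque": the same for the moment, N m; "finger_gap": opening from 0.0 (shut) to 1.0 (fully open).
Only numpy, scipy, OpenCV 4.12 (cv2) and the standard library are available. Lean on these libraries where they do the work, as an engineer would, in place of code of your own. Each camera call takes 0.05 s, during which the arm holds its last target.

### The job

Go through the four lidded specimen boxes from left to right, one at a time: lift the lid upright, stand a white, sand-coloured or brown puck if you find one on the narrow raised rail (flat and centred across it), leave the black puck in its box, and shut the lid before you open the next; one or two of the wanted pucks are there. When all the boxes are shut, pick up the hand-held reader and point its window straight at the middle of each puck's side from about 5 cm, holding it steadily there for two seconds, the white puck first, then the sand-coloured, then the brown. Finally lay the reader flat on the middle of its blue mat, leaving the pucks on the rail and the jars, cup, tape and marker where they are.

Things in the scene. Friction and masses are not known exactly. Their poses are not given: they have to be found in the camera images.
- box_1: grey specimen box 1 of 4, counted from the left (+y), 124 (x) x 144 (y) x 60 mm high without lid, walls and floor 5 mm, fixed; origin at the centre of its underside; its front with blank label card faces -x; the lid's hinge axis runs along its rear edge, at x = +62, z = 64 mm in the box's frame. Holds one cast puck near its middle, or nothing
- lid_1 (a joint): angle of green lid 1, 124 x 144 x 7 mm: 0 shut, 1.57 upright, stop at 1.9; opens up and back; stiff hinge (1 N at the tab), stays where left. A black tab 20 mm wide (y), 10 mm thick projects 40 mm forward from mid front edge; good grip point: 152 mm from the hinge axis, in the lid's plane (64 mm above the bench when shut). Pinched across its width from above, it pivots in the fingers as the lid swings
- box_2: grey specimen box 2 of 4, counted from the left (+y), 124 (x) x 144 (y) x 60 mm high without lid, walls and floor 5 mm, fixed; origin at the centre of its underside; its front with blank label card faces -x; the lid's hinge axis runs along its rear edge, at x = +62, z = 64 mm in the box's frame. Holds one cast puck near its middle, or nothing
- lid_2 (a joint): angle of green lid 2, 124 x 144 x 7 mm: 0 shut, 1.57 upright, stop at 1.9; opens up and back; stiff hinge (1 N at the tab), stays where left. A black tab 20 mm wide (y), 10 mm thick projects 40 mm forward from mid front edge; good grip point: 152 mm from the hinge axis, in the lid's plane (64 mm above the bench when shut). Pinched across its width from above, it pivots in the fingers as the lid swings
- box_3: grey specimen box 3 of 4, counted from the left (+y), 124 (x) x 144 (y) x 60 mm high without lid, walls and floor 5 mm, fixed; origin at the centre of its underside; its front with blank label card faces -x; the lid's hinge axis runs along its rear edge, at x = +62, z = 64 mm in the box's frame. Holds one cast puck near its middle, or nothing
- lid_3 (a joint): angle of green lid 3, 124 x 144 x 7 mm: 0 shut, 1.57 upright, stop at 1.9; opens up and back; stiff hinge (1 N at the tab), stays where left. A black tab 20 mm wide (y), 10 mm thick projects 40 mm forward from mid front edge; good grip point: 152 mm from the hinge axis, in the lid's plane (64 mm above the bench when shut). Pinched across its width from above, it pivots in the fingers as the lid swings
- box_4: grey specimen box 4 of 4, counted from the left (+y), 124 (x) x 144 (y) x 60 mm high without lid, walls and floor 5 mm, fixed; origin at the centre of its underside; its front with blank label card faces -x; the lid's hinge axis runs along its rear edge, at x = +62, z = 64 mm in the box's frame. Holds one cast puck near its middle, or nothing
- lid_4 (a joint): angle of green lid 4, 124 x 144 x 7 mm: 0 shut, 1.57 upright, stop at 1.9; opens up and back; stiff hinge (1 N at the tab), stays where left. A black tab 20 mm wide (y), 10 mm thick projects 40 mm forward from mid front edge; good grip point: 152 mm from the hinge axis, in the lid's plane (64 mm above the bench when shut). Pinched across its width from above, it pivots in the fingers as the lid swings
- puck_white: white speckled cast puck, 44 mm in diameter, 25 mm high, origin at the centre of its underside, z up; a wanted one; it may be absent
- puck_sand: sand-coloured (beige) cast puck, 53 mm in diameter, 27 mm high, origin at the centre of its underside, z up; a wanted one; it may be absent
- puck_brown: brown cast puck, 50 mm in diameter, 36 mm high, origin at the centre of its underside, z up; a wanted one; it may be absent
- puck_black: black, white-flecked cast puck, 50 mm in diameter, 36 mm high, origin at the centre of its underside, z up; stays in its box
- rail: reading rail: grey foot plate 80 x 190 mm, two posts and on them a narrow flat aluminium bar 36 mm wide (its x), 180 mm long (its y), its top 110 mm above the bench; fixed; origin at the centre of its underside; room for two pucks side by side, 45 mm either way from its middle
- rail_top (a point): middle of the bar's top face, axes as the rail
- reader: hand-held colour reader, lying flat: black grip 122 long x 32 wide x 34 mm high (from 75 mm behind to 47 mm ahead of the origin), then a white head 34 long x 44 wide x 38 mm high in front; origin at its underside, midway along its length of 156 mm and near its centre of mass; x points forward out of the window, z up; about 0.18 kg
- window (a point): centre of the reader's round window, on the front of the head, 78 mm ahead of the origin and 19 mm above its underside; axes as the reader: it looks along +x
- mat: blue parking mat with black edge, 100 (x) x 190 (y) x 3 mm, fixed; origin at the centre of its underside
- jar_red: open jar of rust-red mineral, 112 mm wide, 73 mm high, bystander; origin at the centre of its underside
- jar_green: open jar of green mineral, 112 mm wide, 73 mm high, bystander; origin at the centre of its underside
- jar_ochre: open jar of ochre mineral, 112 mm wide, 73 mm high, bystander; origin at the centre of its underside
- jar_dark: open jar of dark mineral, 112 mm wide, 73 mm high, bystander; origin at the centre of its underside
- tape: roll of brown packing tape, 90 mm wide, 48 mm high, bystander; origin at the centre of its underside
- cup: white mixing cup, 77 mm wide, 88 mm high, bystander; origin at the centre of its underside
- marker: black marker pen, 130 mm long, 15 mm thick, bystander; origin at the centre of its underside

How it is judged (in metres and radians):
On the way, in this order (a step that is already met when the one before it is completed fails the run):
1. the lid of box 1 (counted from the left) is opened to about upright (value of joint lid_1 above 1.2 rad), for 0.2 s.
2. the lid of box 2 (counted from the left) is opened to about upright (value of joint lid_2 above 1.2 rad), for 0.2 s.
3. the lid of box 3 (counted from the left) is opened to about upright (value of joint lid_3 above 1.2 rad), for 0.2 s.
4. the lid of box 4 (counted from the left) is opened to about upright (value of joint lid_4 above 1.2 rad), for 0.2 s.
5. every wanted puck stands on the rail and all four lids are shut (x of puck_white in the frame of rail_top between -0.013 and 0.013 m and y of puck_white in the frame of rail_top between -0.085 and 0.085 m and z of puck_white in the frame of rail_top between -0.005 and 0.006 m and angle between each of puck_white, puck_sand, puck_brown's own z axis and vertical below 0.1 rad and x of puck_sand in the frame of rail_top between -0.013 and 0.013 m and y of puck_sand in the frame of rail_top between -0.085 and 0.085 m and z of puck_sand in the frame of rail_top between -0.005 and 0.006 m and x of puck_brown in the frame of rail_top between -0.013 and 0.013 m and y of puck_brown in the frame of rail_top between -0.085 and 0.085 m and z of puck_brown in the frame of rail_top between -0.005 and 0.006 m and value of joint each of lid_1, lid_2, lid_3, lid_4 below 0.08 rad), for 0.3 s.
6. the reader is held aimed at puck_white on the rail from close by, without a break (x of puck_white in the frame of window between 0.04 and 0.12 m and y of puck_white in the frame of window between -0.015 and 0.015 m and z of puck_white in the frame of window between -0.0275 and 0.0025 m and height (world z) of puck_white above 0.1 m), for 1.5 s.
7. the reader is held aimed at puck_sand on the rail from close by, without a break (x of puck_sand in the frame of window between 0.04 and 0.12 m and y of puck_sand in the frame of window between -0.015 and 0.015 m and z of puck_sand in the frame of window between -0.0285 and 0.0015 m and height (world z) of puck_sand above 0.1 m), for 1.5 s.
8. the reader is held aimed at puck_brown on the rail from close by, without a break (x of puck_brown in the frame of window between 0.04 and 0.12 m and y of puck_brown in the frame of window between -0.015 and 0.015 m and z of puck_brown in the frame of window between -0.033 and -0.003 m and height (world z) of puck_brown above 0.1 m), for 1.5 s.
At the end, for the whole second after the job is handed in: Each wanted puck present stands upright on the rail, within 13 mm of its centre line and 85 mm of its middle; all lids shut (under 0.08 rad); the black puck in its box, within 5 cm of its start; the reader flat on the mat, within 4 cm of its centre; all at rest (all of step 5 and linear speed of each of puck_white, puck_sand, puck_brown, reader below 0.02 m/s and distance of puck_black from where it was at the start of the episode below 0.05 m and height (world z) of puck_black below 0.03 m and horizontal distance between reader and mat below 0.04 m and height (world z) of reader below 0.012 m and angle between reader's own z axis and vertical below 0.1 rad); the robot touches nothing.
It fails at once if two lids stand open at the same time (value of joint each of lid_1, lid_2 above 0.3 rad or value of joint each of lid_1, lid_3 above 0.3 rad or value of joint each of lid_1, lid_4 above 0.3 rad or value of joint each of lid_2, lid_3 above 0.3 rad or value of joint each of lid_2, lid_4 above 0.3 rad or value of joint each of lid_3, lid_4 above 0.3 rad).
It fails at once if a jar, the cup, the tape roll or the marker is moved more than 4 cm (distance of any of jar_red, jar_green, jar_ochre, jar_dark, tape, cup, marker from where it was at the start of the episode above 0.04 m).
Of puck_white, puck_sand, puck_brown only 1 to 2 are there at a start; the rules pass over those that are not, and their reading is None.
At some moment in a run one of reader may be knocked a few centimetres aside while the robot is not near it.
It also fails if it takes over 210 s, if anything falls off the work surface, if the arm or the gripper's body presses on something with over 40 N, if the wrist force passes 120 N, or if a joint passes its speed limit or range.

## Working session

There is one attempt and no reset: what is moved stays moved. The work goes in short steps, Python scripts to look and compute and a shell command to move; the robot and the scene stay as the last step left them, time stands still between calls to the robot, and variables do not carry over. Pictures are saved under pics/ and viewed, and the job is handed in when it is done.

```bash
ls; mkdir -p pics; cat > h.py <<'E'
import numpy as np, cv2
from workcell import get_state, viewer, workorder, arm
def snap(c,n):
    d=viewer.camera(c); cv2.imwrite('pics/'+n+'.png',d['image'][:,:,::-1]); return d
def st():
    s=get_state(); print('t',round(s['time'],2),'p',np.round(s['position'],1),'rpy',np.round(s['tcp_rot'],3),'q',np.round(s['q'],2),'F',np.round(s['wrist_force'],1),'gap',round(s['finger_gap'],3)); return s
E
python3 - <<'E'
from h import *
print(arm.nose_length)
st()
for c in ('top','side','wrist'):
    d=snap(c,c+'0'); print(c,np.round(-d['R'].T@d['t']))
    for n in ['box_1','lid_1','rail','reader','mat','window','jar_red','jar_green','jar_ochre','jar_dark','tape','cup','marker']:
        for f in viewer.find_in(c,n): print(c,n,np.round(f['centre']),round(f['confidence'],2))
E
```

```text
pics
22.0
t 0.0 p [165.3 602.4 252.7] rpy [-3.14   0.     2.874] q [-1.34  0.42 -0.01  1.61  0.    1.11 -0.05] F [-0.1 -0.3  0.6] gap 0.998
top [ 203.  -36. 1670.]
top box_1 [548. 325.  75.] 0.77
top box_1 [577. -38.  66.] 0.76
top box_1 [568. 150.  70.] 0.74
top lid_1 [577. -44.  69.] 0.8
top lid_1 [ 581. -225.   72.] 0.75
top lid_1 [554. 324.  67.] 0.65
top lid_1 [571. 151.  67.] 0.59
top rail [ 524. -417.   12.] 0.83
top reader [343. 225.  35.] 0.77
top mat [358. 253.   4.] 0.72
top mat [550. 322.  74.] 0.6
top window [340. 224.  36.] 0.66
top window [ 306. -367.   13.] 0.19
top jar_red [359.  37.  61.] 0.78
top jar_green [ 368. -123.   60.] 0.89
top jar_green [550. 323.  70.] 0.54
top jar_green [566. 149.  70.] 0.54
top jar_ochre [718. 354.  47.] 0.98
top jar_dark [720. 166.  48.] 0.65
top tape [724.  13.  46.] 0.74
top cup [ 648. -408.   45.] 0.56
top marker [ 308. -369.   13.] 0.64
side [ 104. -939.  952.]
side box_1 [565. -73.  68.] 0.94
side box_1 [563. 122.  64.] 0.92
side box_1 [ 559. -247.   62.] 0.76
side box_1 [540. 298.  66.] 0.73
side lid_1 [575. -48.  69.] 0.94
side l
[... 316 characters left out ...]
68.] 0.66
side window [339. 212.  39.] 0.87
side window [574. -49.  74.] 0.3
side jar_red [352.  13.  54.] 0.98
side jar_green [335. 212.  34.] 0.66
side jar_green [ 368. -144.   60.] 0.6
side jar_green [576. -50.  69.] 0.53
side jar_ochre [719. 330.  47.] 0.85
side jar_ochre [ 560. -250.   62.] 0.58
side jar_dark [717. 155.  48.] 0.59
side tape [721.  -3.  39.] 0.77
side cup [ 636. -395.   52.] 0.64
side cup [722.  -2.  38.] 0.54
side cup [ 577. -232.   70.] 0.2
side marker [ 308. -375.   12.] 0.88
wrist [ 87. 625. 374.]
wrist reader [280. 231.  36.] 0.87
wrist mat [315. 276.   2.] 0.63
wrist window [281. 227.  31.] 0.74
wrist jar_red [365.  90.  13.] 0.76
wrist marker [284. 234.  36.] 0.22
```

View pics/top0.png

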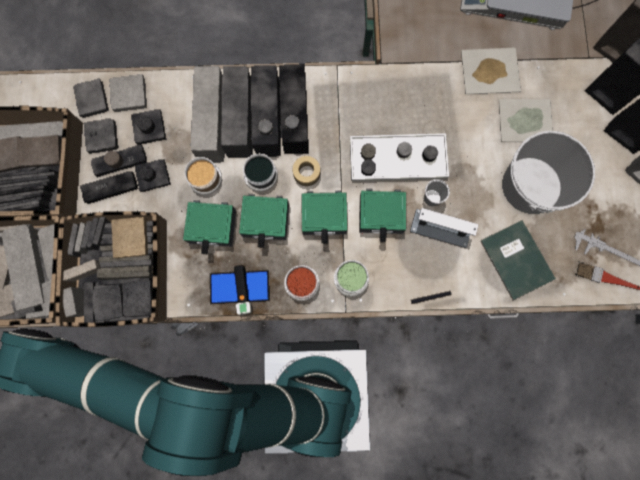

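View pics/side0.png

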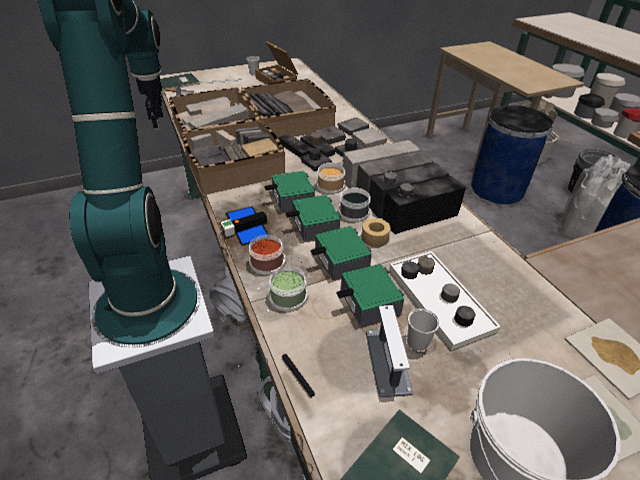

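View pics/wrist0.png

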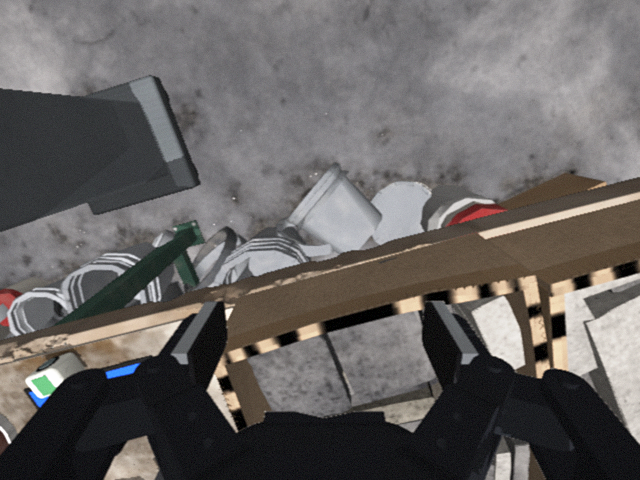

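```bash
cat >> h.py <<'E'
def ray(d,u,v,z):
    K=d['camera_matrix'];C=-d['R'].T@d['t'];r=d['R'].T@np.linalg.inv(K)@np.array([u,v,1.]);return C+r*(z-C[2])/r[2]
def proj(d,X):
    c=d['camera_matrix']@(d['R']@np.asarray(X,float)+d['t']);return c[:2]/c[2]
E
python3 - <<'E'
from h import *
d=snap('top','top1'); im=d['image']
cv2.imwrite('pics/crop1.png',cv2.resize(im[150:330,170:490],None,fx=2.5,fy=2.5,interpolation=cv2.INTER_CUBIC)[:,:,::-1])
hsv=cv2.cvtColor(im,cv2.COLOR_RGB2HSV)
m=cv2.inRange(hsv,(65,100,40),(90,255,255))
n,l,s,c=cv2.connectedComponentsWithStats(m)
for i in range(1,n):
    if s[i,4]>800 and s[i,1]>150 and s[i,1]<240:
        cs,_=cv2.findContours((l==i).astype(np.uint8),0,1)
        r=cv2.minAreaRect(max(cs,key=cv2.contourArea))
        P=np.array([ray(d,u,v,67.5)[:2] for u,v in cv2.boxPoints(r)])
        e=P[1]-P[0];f=P[2]-P[1]
        a=e if abs(e[1])>abs(f[1]) else f
        print('lid',np.round(r[0],1),np.round(P.mean(0),1),np.round([np.linalg.norm(e),np.linalg.norm(f)]),'yaw(y-axis)',round(np.degrees(np.arctan2(-a[0]*np.sign(a[1]),a[1]*np.sign(a[1]))),1))
E
```

```text
lid [382.5 210. ] [ 583.  -226.6] [137. 124.] yaw(y-axis) -1.7
lid [324.5 212. ] [581.9 -43. ] [137. 123.] yaw(y-axis) -1.7
lid [263.6 216.1] [574.2 149.7] [124. 145.] yaw(y-axis) -5.6
lid [207.9 222.6] [558.3 325.5] [123. 145.] yaw(y-axis) -6.5
```

View pics/crop1.png

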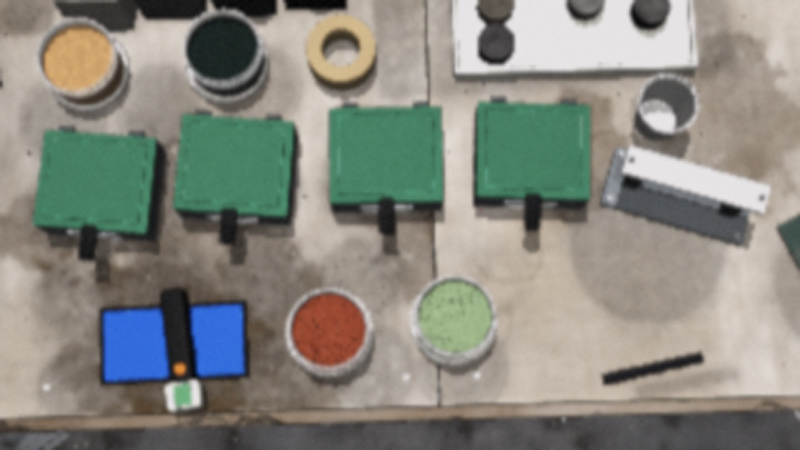

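```bash
python3 - <<'E'
from h import *
d=viewer.camera('top')
def R(x,y,z): return np.round(ray(d,170+x/2.5-.3,150+y/2.5-.3,z)[:2],1)
for n,p in dict(t1=(88,243),t2=(229,225),t3=(387,215),t4=(532,212)).items(): print(n,R(*p,69))
P=[R(*p,110) for p in [(628,150),(770,187),(762,210),(622,173)]]
print(P,np.mean(P,0)); 
for p,z in [((175,290),37),((185,410),41),((178,350),37)]: print(R(*p,z))
print([R(*p,3) for p in [(101,309),(245,302),(248,376),(103,383)]])
# box centers projected: predicted tab grip in px
for (cx,cy,a) in [(558.3,325.5,-6.5),(574.2,149.7,-5.6),(581.9,-43,-1.7),(583,-226.6,-1.7)]:
    t=np.radians(a); X=np.array([cx-90*np.cos(t),cy-90*np.sin(t)]); print('grip',np.round(X,1))
s=viewer.camera('side'); im=s['image']
cv2.imwrite('pics/crops.png',cv2.resize(im[160:410,200:520],None,fx=2.5,fy=2.4,interpolation=cv2.INTER_CUBIC)[:,:,::-1])
E
```

```text
t1 [480.1 333.5]
t2 [497.9 157.2]
t3 [504.9 -40.9]
t4 [ 503.5 -222.6]
[array([ 570.1, -339.8]), array([ 518.6, -510.5]), array([ 490.2, -498.3]), array([ 541.3, -330.6])] [ 530.05 -419.8 ]
[422.1 229.9]
[271.4 216.5]
[346.2 225.9]
[array([404.8, 330.7]), array([408.5, 145.1]), array([313.6, 142. ]), array([309.9, 326.9])]
grip [468.9 335.7]
grip [484.6 158.5]
grip [491.9 -40.3]
grip [ 493.  -223.9]
```

View pics/crops.png

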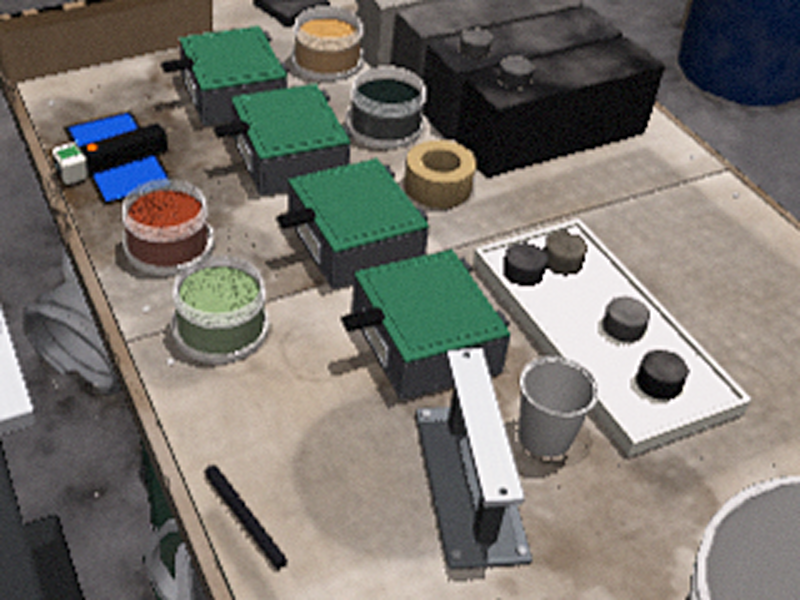

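```bash
cat >> h.py <<'E'
from scipy.spatial.transform import Rotation as Ro
def plan(x,y,z,yaw,n=None,rp=(np.pi,0)):
    """straight move, constant rotation; offset given in tool axes per row (axes turn with twist)"""
    s=get_state(); R0=Ro.from_euler('xyz',s['tcp_rot']); R1=Ro.from_euler('xyz',[rp[0],rp[1],yaw])
    d=np.array([x,y,z])-s['position']; w=(R0.inv()*R1).as_rotvec()
    n=n or int(np.ceil(max(np.abs(R0.inv().apply(d)).max()/40,np.linalg.norm(d)/40,np.linalg.norm(w)/.11,1)))
    # constant tool-frame offset o such that sum_k exp(kw/n) o = R0^T d  (offset first, then twist)
    M=sum(Ro.from_rotvec(w*k/n).as_matrix() for k in range(n))
    o=np.linalg.solve(M,R0.inv().apply(d))
    print('plan n=%d offset'%n,np.round(o,1),'twist',np.round(w/n,4),'| total',np.round(d,1),np.round(w,3))
E
python3 -c "
from h import *
st();plan(470,335,170,3.037)"
```

```text
t 2.25 p [165.4 602.7 253.2] rpy [-3.141  0.     2.874] q [-1.34  0.42 -0.01  1.61  0.    1.11 -0.05] F [0.1 0.4 0.9] gap 1.004
plan n=11 offset [-31.9 -18.6   7.6] twist [-0.      0.     -0.0148] | total [ 304.6 -267.7  -83.2] [-0.     0.    -0.163]
```

```bash
python3 -m pendant '[{"offset":[-32,-18.6,7],"twist":[0,0,-0.015]},{"offset":[-32,-18.6,7],"twist":[0,0,-0.015]},{"offset":[-32,-18.6,7],"twist":[0,0,-0.015]},{"offset":[-32,-18.6,7],"twist":[0,0,-0.015]},{"offset":[-32,-18.6,7],"twist":[0,0,-0.015]},{"offset":[-32,-18.6,7],"twist":[0,0,-0.015]},{"offset":[-32,-18.6,7],"twist":[0,0,-0.015]},{"offset":[-32,-18.6,7],"twist":[0,0,-0.015]}]' 45 25
python3 -m pendant '[{"offset":[-32,-18.6,7],"twist":[0,0,-0.015]},{"offset":[-32,-18.6,7],"twist":[0,0,-0.015]},{"offset":[-32,-18.6,7],"twist":[0,0,-0.015]},{"offset":[0,0,0],"twist":[0,0,0]}]'
python3 - <<'E'
from h import *
st();plan(470,335,67,3.037)
d=snap('wrist','w1')
for n in ('lid_1','box_1'):
  for f in viewer.find_in('wrist',n): print(n,np.round(f['centre']),round(f['confidence'],2))
E
```

```text
time: 2.92
position: [384.7, 401.4, 197.2]
tcp_rot: [3.141, 0.0, 2.995]
wrist_force: [0.2, 1.1, 0.8]
finger_gap: 0.528
time: 3.25
position: [476.5, 328.6, 175.2]
tcp_rot: [-3.139, 0.002, 3.032]
wrist_force: [0.1, -0.8, -0.1]
finger_gap: 0.528
t 3.25 p [476.5 328.6 175.2] rpy [-3.139e+00  2.000e-03  3.032e+00] q [-0.74  0.42  0.11  1.81 -0.05  0.92  0.85] F [ 0.1 -0.8 -0.1] gap 0.528
plan n=3 offset [ 2.4  1.9 36.1] twist [-0.0009  0.0005 -0.0018] | total [  -6.5    6.4 -108.2] [-0.003  0.002 -0.005]
lid_1 [533. 327.  72.] 0.93
lid_1 [628.  28.  67.] 0.93
lid_1 [538. 144.  70.] 0.83
box_1 [522. 324.  71.] 0.87
box_1 [531. 155.  70.] 0.71
box_1 [597.  36.  40.] 0.56
```

View pics/w1.png

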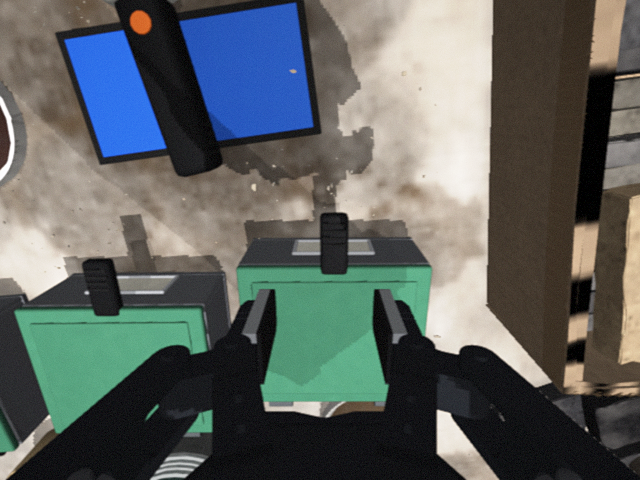

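```bash
python3 - <<'E'
from h import *
d=viewer.camera('wrist');
for u,v,z in [(335,213,69),(334,272,69),(322,270,69),(347,270,69),(242,266,67.5),(428,266,67.5),(103,313,69),(98,260,69)]: print(u,v,np.round(ray(d,u,v,z),1))
E
```

```text
335 213 [450.9 345.   69. ]
334 272 [495.  340.1  69. ]
322 270 [492.5 331.6  69. ]
347 270 [494.4 349.7  69. ]
242 266 [483.9 273.9  67.5]
428 266 [498.1 408.7  67.5]
103 313 [510.4 162.3  69. ]
98 260 [467.7 172.2  69. ]
```

```bash
python3 - <<'E'
from h import *
s=st(); d=snap('wrist','w1b'); C=-d['R'].T@d['t']; print(C, d['R'])
# fingertip projection check: tcp and tips
print('tcp px',proj(d,s['position']))
R=Ro.from_euler('xyz',s['tcp_rot'])
for y in (-22,22): print(proj(d,s['position']+R.apply([0,y,22])))
dt=viewer.camera('top'); print('tcp in top',proj(dt,s['position'])); snap('top','top2')
for u,v in [(335,213),(334,272)]: print(np.round(ray(d,u,v,69),1), proj(dt,ray(d,u,v,69)))
E
```

```text
t 3.45 p [470.8 335.4 176.3] rpy [ 3.141 -0.     3.039] q [-0.75  0.42  0.1   1.81 -0.05  0.92  0.84] F [ 0.   0.2 -0.2] gap 0.527
[390.03339456 344.138357   296.93777008] [[ 0.10339447  0.99463926  0.00152551]
 [ 0.94325227 -0.09853908  0.31712018]
 [ 0.31557051 -0.03134953 -0.94838413]]
tcp px [322.74197578 330.1107864 ]
[276.16301377 303.12345792]
[369.54564344 302.94241717]
tcp in top [195.81707259 244.02224641]
[450.4 345.7  69. ] [200.82581388 256.41095559]
[494.5 340.9  69. ] [202.60946283 242.40298918]
```

```bash
python3 - <<'E'
import cv2
a=cv2.imread('pics/w1b.png');b=cv2.imread('pics/top2.png')[150:330,170:330]
cv2.imwrite('pics/top2c.png',cv2.resize(b,None,fx=3.3,fy=3.3,interpolation=2))
E
```

```text
(no output)
```

View pics/top2c.png

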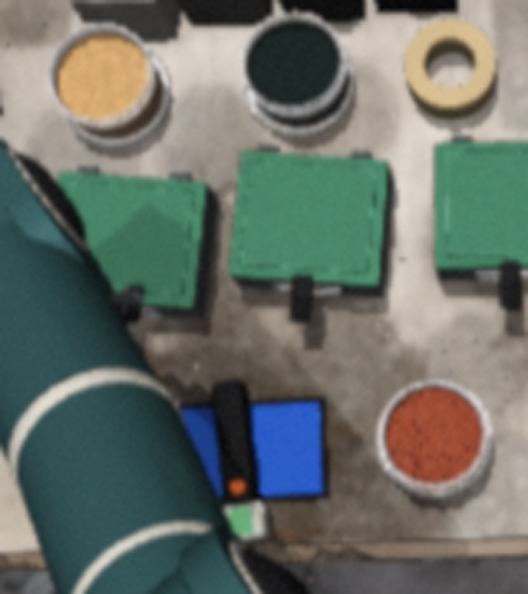

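View pics/w1b.png

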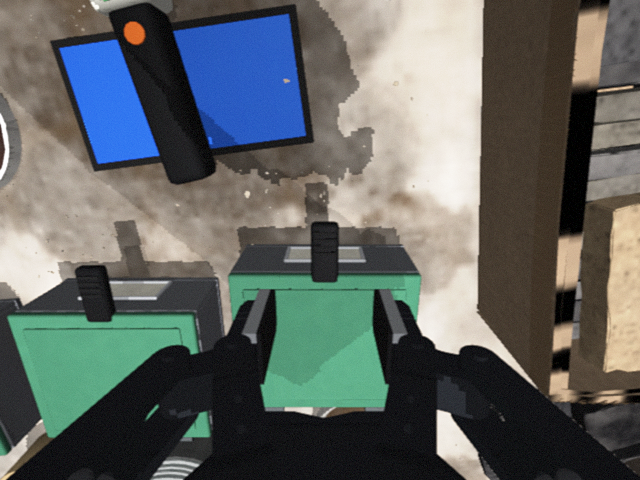

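```bash
cat >> h.py <<'E'
def wp(d,L):
    for u,v,z in L: print((u,v,z),np.round(ray(d,u,v,z)[:2],1))
E
python3 - <<'E'
from h import *
d=viewer.camera('wrist'); wp(d,[(325,222,69),(325,282,69),(230,274,67.5),(419,274,67.5),(92,267,69),(99,320,69),(9,315,67.5),(195,313,67.5)])
plan(471,336,67,3.037)
E
```

```text
(325, 222, 69) [456.  338.6]
(325, 282, 69) [501.8 333.9]
(230, 274, 67.5) [488.8 264.9]
(419, 274, 67.5) [503.2 403.4]
(92, 267, 69) [472.4 167. ]
(99, 320, 69) [515.9 158.3]
(9, 315, 67.5) [505.3  89.9]
(195, 313, 67.5) [518.4 232.1]
plan n=3 offset [-0.1  0.1 36.5] twist [0.0001 0.     0.0011] | total [   0.3    0.4 -109.5] [0.    0.    0.003]
```

```bash
python3 -m pendant '[{"offset":[0,0.3,36],"twist":[0,0,0]},{"offset":[0,0.3,36],"twist":[0,0,0]},{"offset":[0,0.3,36],"twist":[0,0,0]},{"offset":[0,0,1],"twist":[0,0,0]},{"offset":[0,0,0],"twist":[0,0,0]}]'
python3 -m pendant '[{"offset":[0,0,0],"twist":[0,0,0]},{"offset":[0,0,0],"twist":[0,0,0]},{"offset":[0,0,0],"twist":[0,0,0]},{"offset":[0,0,0],"twist":[0,0,0]},{"offset":[0,0,0],"twist":[0,0,0]}]' 10 30
python3 - <<'E'
from h import *
st(); d=snap('wrist','w2')
E
```

```text
time: 4.07
position: [470.5, 335.5, 66.7]
tcp_rot: [-3.139, -0.002, 3.04]
wrist_force: [-0.4, -0.1, 1.2]
finger_gap: 0.53
time: 4.48
position: [472.2, 335.6, 69.6]
tcp_rot: [3.14, 0.002, 3.038]
wrist_force: [-2.6, -5.5, 9.2]
finger_gap: 0.229
t 4.48 p [472.2 335.6  69.6] rpy [3.140e+00 2.000e-03 3.038e+00] q [-0.74  0.57  0.09  1.86 -0.07  0.71  0.86] F [-2.6 -5.5  9.2] gap 0.229
```

View pics/w2.png

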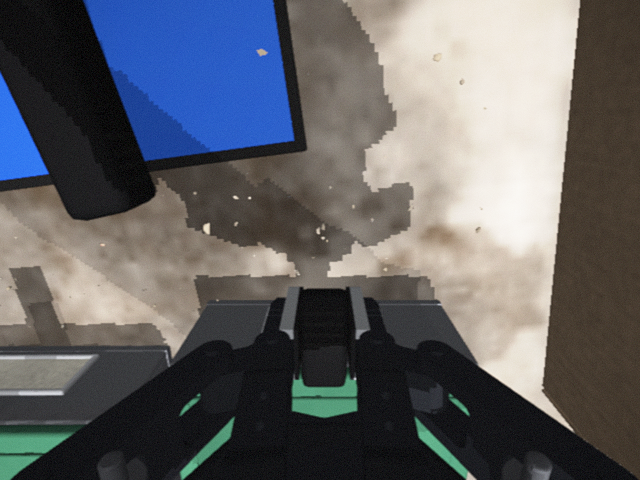

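```bash
python3 -m pendant '[{"offset":[-1.2,0,-19],"twist":[0,0,0]},{"offset":[-3.5,0,-18.7],"twist":[0,0,0]},{"offset":[-5.8,0,-18.1],"twist":[0,0,0]},{"offset":[-8,0,-17.2],"twist":[0,0,0]},{"offset":[-10.1,0,-16.1],"twist":[0,0,0]},{"offset":[-12.1,0,-14.7],"twist":[0,0,0]}]'
python3 -m pendant '[{"offset":[-13.8,0,-13.1],"twist":[0,0,0]},{"offset":[-15.3,0,-11.2],"twist":[0,0,0]},{"offset":[-16.6,0,-9.2],"twist":[0,0,0]},{"offset":[-17.6,0,-7.1],"twist":[0,0,0]},{"offset":[-18.4,0,-4.8],"twist":[0,0,0]},{"offset":[-18.8,0,-2.5],"twist":[0,0,0]},{"offset":[0,0,0],"twist":[0,0,0]},{"offset":[0,0,0],"twist":[0,0,0]}]'
python3 - <<'E'
from h import *
st(); d=snap('wrist','w3'); d=snap('side','s3')
E
```

```text
time: 5.03
position: [512.8, 331.2, 174.0]
tcp_rot: [3.14, 0.002, 3.038]
wrist_force: [8.3, -0.8, -12.0]
finger_gap: 0.226
time: 5.7
position: [613.1, 320.8, 221.4]
tcp_rot: [3.14, 0.003, 3.038]
wrist_force: [0.3, -1.5, 4.8]
finger_gap: 0.226
t 5.7 p [613.1 320.8 221.4] rpy [3.140e+00 3.000e-03 3.038e+00] q [-0.61  0.57  0.13  1.46 -0.07  1.11  0.99] F [ 0.3 -1.5  4.8] gap 0.226
```

View pics/w3.png

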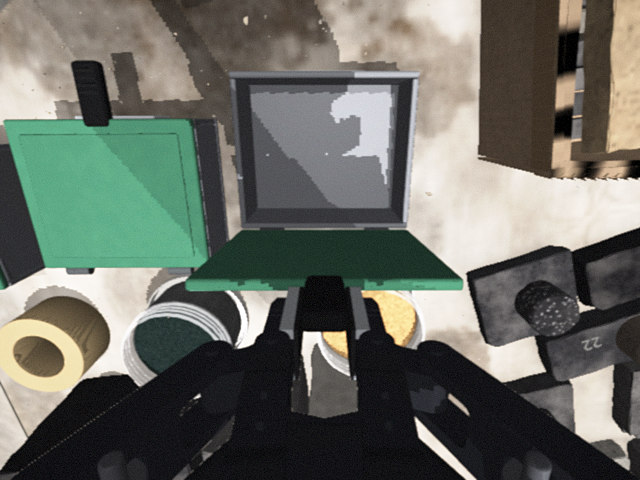

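View pics/s3.png

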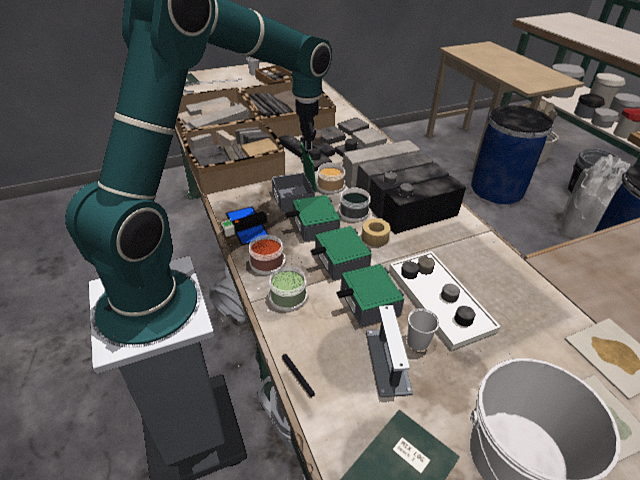

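```bash
python3 -m pendant '[{"offset":[18.8,0,2.5],"twist":[0,0,0]},{"offset":[18.4,0,4.8],"twist":[0,0,0]},{"offset":[17.6,0,7.1],"twist":[0,0,0]},{"offset":[16.6,0,9.2],"twist":[0,0,0]},{"offset":[15.3,0,11.2],"twist":[0,0,0]},{"offset":[13.8,0,13.1],"twist":[0,0,0]}]'
python3 -m pendant '[{"offset":[12.1,0,14.7],"twist":[0,0,0]},{"offset":[10.1,0,16.1],"twist":[0,0,0]},{"offset":[8,0,17.2],"twist":[0,0,0]},{"offset":[5.8,0,18.1],"twist":[0,0,0]},{"offset":[3.5,0,18.7],"twist":[0,0,0]},{"offset":[1.2,0,19],"twist":[0,0,0]},{"offset":[0,0,1],"twist":[0,0,0]},{"offset":[0,0,0],"twist":[0,0,0]}]'
python3 - <<'E'
from h import *
st()
E
```

```text
time: 6.3
position: [511.1, 331.5, 173.0]
tcp_rot: [3.14, 0.002, 3.039]
wrist_force: [-0.2, -3.6, 3.9]
finger_gap: 0.223
time: 6.97
position: [470.3, 335.8, 67.2]
tcp_rot: [-3.141, -0.001, 3.039]
wrist_force: [-6.5, -3.4, 2.8]
finger_gap: 0.223
t 6.97 p [470.3 335.8  67.2] rpy [-3.141e+00 -1.000e-03  3.039e+00] q [-0.74  0.58  0.09  1.86 -0.07  0.71  0.86] F [-6.5 -3.4  2.8] gap 0.223
```

```bash
python3 -m pendant '[{"offset":[0,0,0],"twist":[0,0,0]},{"offset":[0,0,0],"twist":[0,0,0]},{"offset":[0,0,0],"twist":[0,0,0]},{"offset":[0,0,-35],"twist":[0,0,0]},{"offset":[0,0,-35],"twist":[0,0,0]},{"offset":[0,0,-20],"twist":[0,0,0]}]' 45 30
python3 -m pendant '[{"offset":[-6.7,-34.7,0],"twist":[0,0,0]},{"offset":[-6.7,-34.7,0],"twist":[0,0,0]},{"offset":[-6.7,-34.7,0],"twist":[0,0,0]},{"offset":[-6.7,-34.7,0],"twist":[0,0,0]},{"offset":[-6.7,-34.7,0],"twist":[0,0,0]},{"offset":[0,0,0],"twist":[0,0,0]},{"offset":[0,0,0],"twist":[0,0,0]},{"offset":[0,0,0],"twist":[0,0,0]}]'
python3 - <<'E'
from h import *
st(); d=snap('wrist','w4')
E
```

```text
time: 7.47
position: [472.2, 336.1, 159.8]
tcp_rot: [3.139, 0.002, 3.039]
wrist_force: [1.1, 1.3, 0.8]
finger_gap: 0.532
time: 8.13
position: [487.1, 160.1, 156.7]
tcp_rot: [3.141, 0.001, 3.039]
wrist_force: [-0.2, 0.9, 0.4]
finger_gap: 0.526
t 8.13 p [487.1 160.1 156.7] rpy [3.141e+00 1.000e-03 3.039e+00] q [-0.51  0.34  0.15  1.98 -0.07  0.82  1.15] F [-0.2  0.9  0.4] gap 0.526
```

View pics/w4.png

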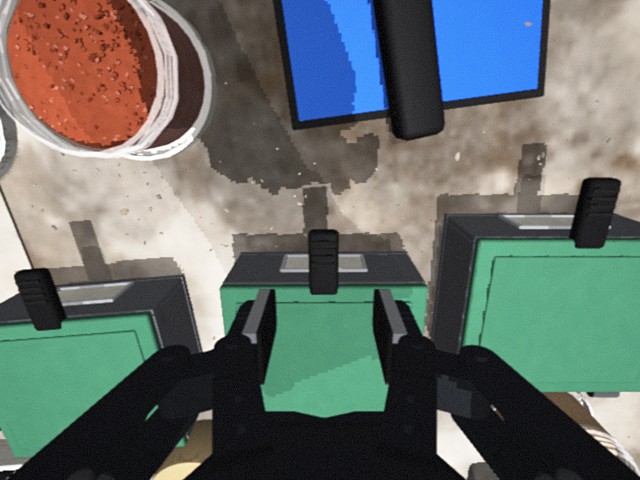

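```bash
python3 - <<'E'
from h import *
d=viewer.camera('wrist'); wp(d,[(323,230,69),(323,292,69),(221,287,67.5),(427,287,67.5),(38,270,69),(52,327,69)])
plan(486,160,67,3.04)
E
```

```text
(323, 230, 69) [471.7 162.2]
(323, 292, 69) [515.7 157.6]
(221, 287, 67.5) [505.5  88.8]
(427, 287, 67.5) [520.1 228.4]
(38, 270, 69) [479.8 -28.8]
(52, 327, 69) [523.2 -35.1]
plan n=3 offset [ 0.3 -0.3 29.8] twist [0.0001 0.0001 0.0001] | total [ -0.8  -0.8 -89.4] [0. 0. 0.]
```

```bash
python3 -m pendant '[{"offset":[0.5,0,30],"twist":[0,0,0]},{"offset":[0.5,0,30],"twist":[0,0,0]},{"offset":[0.5,0,29.5],"twist":[0,0,0]},{"offset":[0,0,0],"twist":[0,0,0]},{"offset":[0,0,0],"twist":[0,0,0]}]'
python3 -m pendant '[{"offset":[0,0,0],"twist":[0,0,0]},{"offset":[0,0,0],"twist":[0,0,0]},{"offset":[0,0,0],"twist":[0,0,0]},{"offset":[0,0,0],"twist":[0,0,0]},{"offset":[0,0,0],"twist":[0,0,0]}]' 10 30
python3 -m pendant '[{"offset":[-1.2,0,-19],"twist":[0,0,0]},{"offset":[-3.5,0,-18.7],"twist":[0,0,0]},{"offset":[-5.8,0,-18.1],"twist":[0,0,0]},{"offset":[-8,0,-17.2],"twist":[0,0,0]},{"offset":[-10.1,0,-16.1],"twist":[0,0,0]},{"offset":[-12.1,0,-14.7],"twist":[0,0,0]}]'
python3 -m pendant '[{"offset":[-13.8,0,-13.1],"twist":[0,0,0]},{"offset":[-15.3,0,-11.2],"twist":[0,0,0]},{"offset":[-16.6,0,-9.2],"twist":[0,0,0]},{"offset":[-17.6,0,-7.1],"twist":[0,0,0]},{"offset":[-18.4,0,-4.8],"twist":[0,0,0]},{"offset":[-18.8,0,-2.5],"twist":[0,0,0]},{"offset":[0,0,0],"twist":[0,0,0]},{"offset":[0,0,0],"twist":[0,0,0]}]'
python3 - <<'E'
from h import *
st(); d=snap('wrist','w5')
for n in ('puck_white','puck_sand','puck_brown','puck_black'):
  for f in viewer.find_in('wrist',n): print(n,np.round(f['centre']),round(f['confidence'],2))
E
```

```text
time: 8.65
position: [484.7, 160.2, 66.3]
tcp_rot: [-3.14, -0.002, 3.04]
wrist_force: [0.1, -0.6, 0.2]
finger_gap: 0.524
time: 9.07
position: [486.3, 159.7, 68.6]
tcp_rot: [3.141, 0.002, 3.039]
wrist_force: [-1.7, -3.6, 6.4]
finger_gap: 0.227
time: 9.57
position: [526.6, 155.5, 173.1]
tcp_rot: [3.141, 0.002, 3.039]
wrist_force: [7.0, -0.6, -11.3]
finger_gap: 0.225
time: 10.23
position: [627.1, 145.5, 220.8]
tcp_rot: [3.14, 0.003, 3.039]
wrist_force: [0.5, 1.1, 5.2]
finger_gap: 0.224
t 10.23 p [627.1 145.5 220.8] rpy [3.140e+00 3.000e-03 3.039e+00] q [-0.41  0.48  0.18  1.6  -0.09  1.06  1.27] F [0.5 1.1 5.2] gap 0.224
puck_white [571. 149.  32.] 0.74
puck_brown [746. 185.  50.] 0.67
```

View pics/w5.png

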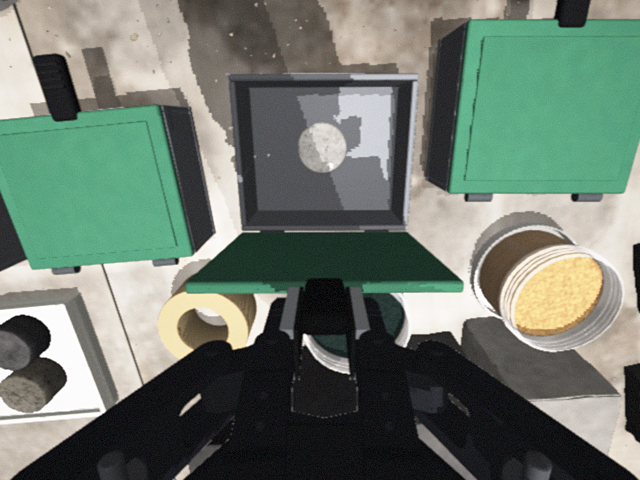

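```bash
python3 - <<'E'
from h import *
d=viewer.camera('wrist'); im=d['image'][100:190,285:365]
h=cv2.cvtColor(im,cv2.COLOR_RGB2HSV); g=cv2.cvtColor(im,cv2.COLOR_RGB2LAB).astype(int)
m=((g[...,2]>132)&(g[...,0]>120)).astype(np.uint8)
n,l,s,c=cv2.connectedComponentsWithStats(m);i=1+np.argmax(s[1:,4]);print(s[i],c[i])
u,v=c[i]+[285,100]; print(u,v); wp(d,[(u,v,30),(323,148,30),(232,76,60),(416,76,60)])
E
```

```text
[39 39  3  4  5] [39.8 40.8]
324.8 140.8
(np.float64(324.8), np.float64(140.8), 30) [562.8 153.9]
(323, 148, 30) [568.7 151.7]
(232, 76, 60) [507.2  89.6]
(416, 76, 60) [521.5 226.8]
```

```bash
python3 -m pendant '[{"offset":[-19,0,0],"twist":[0,0,0]},{"offset":[-19,0,1.8],"twist":[0,0,0]},{"offset":[0,0,0],"twist":[0,0,0]},{"offset":[0,0,0],"twist":[0,0,0]}]'
python3 -m pendant '[{"offset":[0,0,0],"twist":[0,0,0]},{"offset":[0,0,0],"twist":[0,0,0]},{"offset":[0,0,0],"twist":[0,0,0]},{"offset":[0,0,-40],"twist":[0,0,0]},{"offset":[0,0,-25],"twist":[0,0,0]},{"offset":[0,0,0],"twist":[0,0,0]}]' 65 30
python3 - <<'E'
from h import *
st(); plan(569.5,151,285,3.04); plan(569.5,151,90,3.04)
E
```

```text
time: 10.87
position: [664.8, 141.7, 218.5]
tcp_rot: [3.14, 0.003, 3.039]
wrist_force: [1.9, 1.6, 5.6]
finger_gap: 0.224
time: 11.37
position: [665.2, 141.5, 287.7]
tcp_rot: [3.139, 0.007, 3.039]
wrist_force: [0.1, -0.8, 1.0]
finger_gap: 0.766
t 11.37 p [665.2 141.5 287.7] rpy [3.139 0.007 3.039] q [-0.38  0.49  0.19  1.43 -0.09  1.22  1.28] F [ 0.1 -0.8  1. ] gap 0.766
plan n=3 offset [32.1 -0.1  0.8] twist [ 0.0008  0.0023 -0.0005] | total [-95.7   9.5  -2.7] [ 0.002  0.007 -0.001]
plan n=6 offset [16.2 -0.1 32.9] twist [ 0.0004  0.0011 -0.0002] | total [ -95.7    9.5 -197.7] [ 0.002  0.007 -0.001]
```

```bash
python3 -m pendant '[{"offset":[32,0,0],"twist":[0,0.002,0]},{"offset":[32,0,0],"twist":[0,0.002,0]},{"offset":[32,0,0],"twist":[0,0,0]},{"offset":[0,0,38],"twist":[0,0,0]},{"offset":[0,0,38],"twist":[0,0,0]},{"offset":[0,0,38],"twist":[0,0,0]},{"offset":[0,0,38],"twist":[0,0,0]},{"offset":[0,0,36],"twist":[0,0,0]}]'
python3 -m pendant '[{"offset":[0,0,0],"twist":[0,0,0]},{"offset":[0,0,0],"twist":[0,0,0]}]'
python3 - <<'E'
from h import *
st(); d=snap('wrist','w6'); wp(d,[(323,250,30)])
plan(569.5,151,30,3.04)
E
```

```text
time: 12.03
position: [566.9, 151.2, 92.5]
tcp_rot: [3.142, -0.004, 3.039]
wrist_force: [0.1, 0.5, -0.7]
finger_gap: 0.761
time: 12.2
position: [566.8, 151.0, 93.5]
tcp_rot: [-3.14, -0.006, 3.039]
wrist_force: [0.1, 0.8, 1.7]
finger_gap: 0.761
t 12.2 p [566.8 151.   93.5] rpy [-3.14  -0.006  3.039] q [-0.43  0.55  0.15  1.83 -0.11  0.77  1.25] F [0.1 0.8 1.7] gap 0.761
(323, 250, 30) [555.6 152.1]
plan n=2 offset [-0.9 -0.1 32.7] twist [ 0.     -0.0017 -0.0007] | total [  1.5  -0.3 -65.3] [ 0.    -0.003 -0.001]
```

View pics/w6.png

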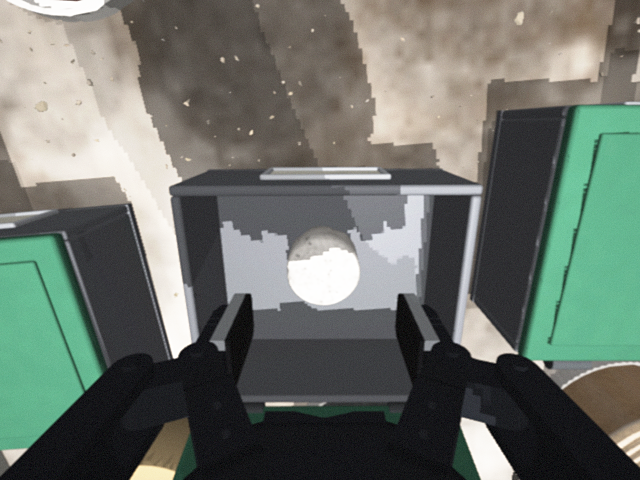

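```bash
python3 - <<'E'
from h import *
d=viewer.camera('wrist'); wp(d,[(323,272,30),(323,305,30),(288,270,30),(359,270,30)])
C=np.array([569.5,151,30])
for a in range(0,360,45):print(a,np.round(proj(d,C+22*np.array([np.cos(np.radians(a)),np.sin(np.radians(a)),0])),1))
E
```

```text
(323, 272, 30) [571.5 150.9]
(323, 305, 30) [593.6 148.6]
(288, 270, 30) [568.1 130.4]
(359, 270, 30) [572.5 172.3]
0 [326.5 301.6]
45 [351.  289.8]
90 [359.7 265.3]
135 [346.7 241.6]
180 [318.7 233.8]
225 [293.2 246.9]
270 [286.  272.4]
315 [300.  294.7]
```

```bash
python3 -m pendant '[{"offset":[-2,0,32],"twist":[0,-0.003,0]},{"offset":[-2.5,0.5,32],"twist":[0,0,0]},{"offset":[0,0,0],"twist":[0,0,0]},{"offset":[0,0,0],"twist":[0,0,0]}]'
python3 -m pendant '[{"offset":[0,0,0],"twist":[0,0,0]},{"offset":[0,0,0],"twist":[0,0,0]},{"offset":[0,0,0],"twist":[0,0,0]},{"offset":[0,0,0],"twist":[0,0,0]},{"offset":[0,0,0],"twist":[0,0,0]}]' 35 30
python3 - <<'E'
from h import *
st(); d=snap('wrist','w7')
E
```

```text
time: 12.63
position: [572.2, 151.4, 31.3]
tcp_rot: [-3.142, -0.001, 3.039]
wrist_force: [0.5, 0.9, 0.9]
finger_gap: 0.761
time: 13.05
position: [573.2, 151.7, 32.8]
tcp_rot: [3.14, 0.002, 3.039]
wrist_force: [-1.8, -1.0, 14.2]
finger_gap: 0.494
t 13.05 p [573.2 151.7  32.8] rpy [3.140e+00 2.000e-03 3.039e+00] q [-0.41  0.65  0.13  1.84 -0.13  0.66  1.26] F [-1.8 -1.  14.2] gap 0.494
```

View pics/w7.png

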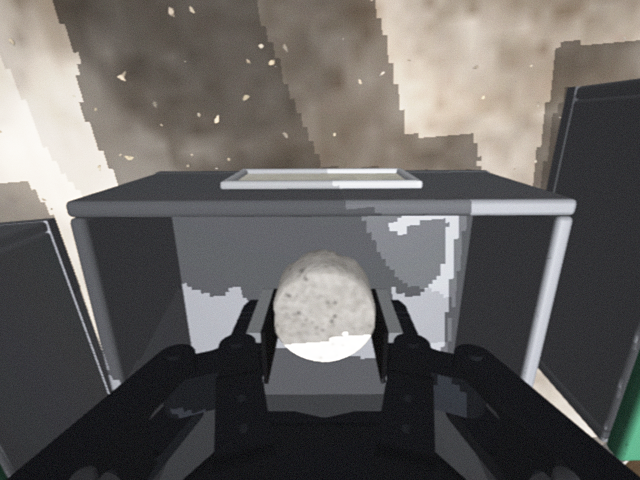

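```bash
python3 -m pendant '[{"offset":[0,0,-20],"twist":[0,0,0]},{"offset":[0,0,-38],"twist":[0,0,0]},{"offset":[0,0,-38],"twist":[0,0,0]},{"offset":[0,0,-38],"twist":[0,0,0]},{"offset":[0,0,-38],"twist":[0,0,0]},{"offset":[0,0,-15],"twist":[0,0,0]},{"offset":[0,0,0],"twist":[0,0,0]}]'
python3 - <<'E'
from h import *
st(); d=snap('wrist','w8'); plan(500,-380,220,2.887)
E
```

```text
time: 13.68
position: [573.7, 151.8, 223.1]
tcp_rot: [3.138, 0.007, 3.039]
wrist_force: [0.5, 0.3, -2.0]
finger_gap: 0.491
t 13.68 p [573.7 151.8 223.1] rpy [3.138 0.007 3.039] q [-0.45  0.39  0.18  1.74 -0.08  1.01  1.22] F [ 0.5  0.3 -2. ] gap 0.491
plan n=14 offset [ -1.4 -38.3  -0. ] twist [0.0002 0.0003 0.0108] | total [-7.280e+01 -5.316e+02 -4.000e-01] [0.003 0.004 0.152]
```

View pics/w8.png

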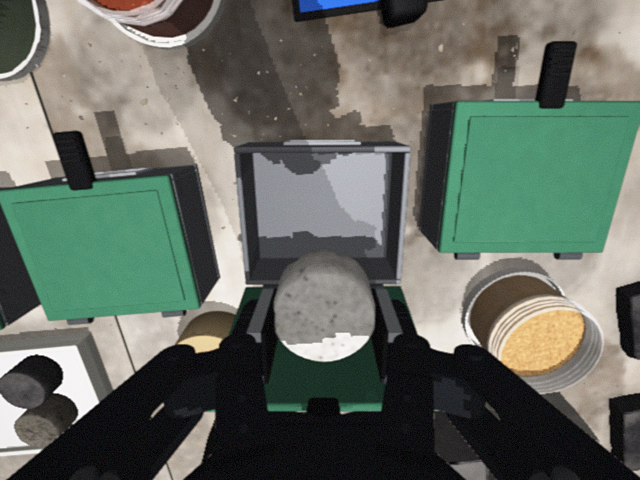

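```bash
python3 -m pendant '[{"offset":[-1.4,-38,0],"twist":[0,0,0.011]},{"offset":[-1.4,-38,0],"twist":[0,0,0.011]},{"offset":[-1.4,-38,0],"twist":[0,0,0.011]},{"offset":[-1.4,-38,0],"twist":[0,0,0.011]},{"offset":[-1.4,-38,0],"twist":[0,0,0.011]},{"offset":[-1.4,-38,0],"twist":[0,0,0.011]},{"offset":[-1.4,-38,0],"twist":[0,0,0.011]},{"offset":[-1.4,-38,0],"twist":[0,0,0.011]}]'
python3 -m pendant '[{"offset":[-1.4,-38,0],"twist":[0,0,0.011]},{"offset":[-1.4,-38,0],"twist":[0,0,0.011]},{"offset":[-1.4,-38,0],"twist":[0,0,0.011]},{"offset":[-1.4,-38,0],"twist":[0,0,0.011]},{"offset":[-1.4,-38,0],"twist":[0,0,0.011]},{"offset":[-1.4,-38,0],"twist":[0,0,0.011]},{"offset":[0,0,0],"twist":[0,0,0]},{"offset":[0,0,0],"twist":[0,0,0]}]'
python3 -m pendant '[{"offset":[0,0,0],"twist":[0,0,0]}]'
python3 - <<'E'
from h import *
st(); d=snap('wrist','w9'); d=snap('top','t9')
E
```

```text
time: 14.4
position: [539.2, -152.7, 216.6]
tcp_rot: [-3.142, -0.002, 2.95]
wrist_force: [0.5, -0.5, -1.6]
finger_gap: 0.496
time: 15.07
position: [497.4, -377.5, 216.2]
tcp_rot: [-3.141, -0.002, 2.881]
wrist_force: [1.0, 1.0, -1.9]
finger_gap: 0.488
time: 15.15
position: [498.9, -374.9, 216.3]
tcp_rot: [3.141, -0.002, 2.885]
wrist_force: [-0.1, 0.3, -1.6]
finger_gap: 0.489
t 15.15 p [ 498.9 -374.9  216.3] rpy [ 3.141e+00 -2.000e-03  2.885e+00] q [ 0.31  0.47  0.38  1.66 -0.2   1.05  2.07] F [-0.1  0.3 -1.6] gap 0.489
```

View pics/w9.png

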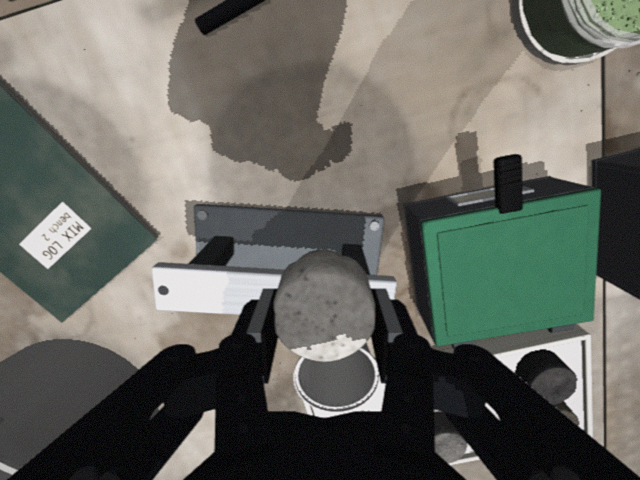

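View pics/t9.png

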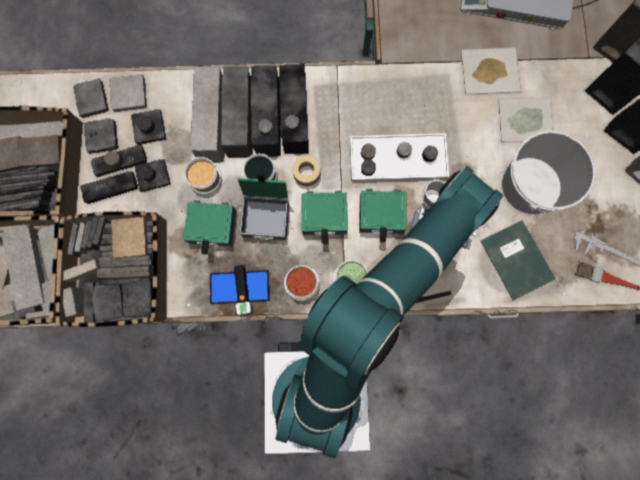

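```bash
python3 - <<'E'
from h import *
d=viewer.camera('wrist'); wp(d,[(154,263,110),(156,307,110),(395,276,110),(240,313,110),(240,267.6,110),(163,291,110)])
c=np.array([530.,-420]);
for yaw in (-14.6,-12,-17):
  t=np.radians(yaw);ex=np.array([np.cos(t),np.sin(t)]);ey=np.array([-np.sin(t),np.cos(t)])
  print(yaw,[np.round(proj(d,np.r_[c+a*18*ex+b*90*ey,110])) for a,b in [(-1,-1),(1,-1),(-1,1)]])
E
```

```text
(154, 263, 110) [ 483.4 -495.7]
(156, 307, 110) [ 517.1 -508.8]
(395, 276, 110) [ 537.7 -329.8]
(240, 313, 110) [ 538.1 -449.3]
(240, 267.6, 110) [ 502.6 -437. ]
(163, 291, 110) [ 506.  -498.3]
-14.6 [array([149., 273.]), array([157., 316.]), array([396., 273.])]
-12 [array([149., 278.]), array([159., 321.]), array([395., 267.])]
-17 [array([149., 268.]), array([155., 312.]), array([397., 277.])]
```

```bash
python3 - <<'E'
from h import *
s=get_state();d=viewer.camera('wrist');R=Ro.from_euler('xyz',s['tcp_rot'])
for o in (-2,0,2,4):
    print(o,[np.round(proj(d,s['position']+R.apply([o+22*a,22*b,2.8]))) for a,b in [(-1,0),(1,0),(0,1),(0,-1)]], np.round(proj(d,s['position']+R.apply([o+22,0,27.8]))))
plan(515.4,-462.5,160,2.845)
E
```

```text
-2 [array([323., 374.]), array([322., 283.]), array([375., 330.]), array([270., 331.])] [323. 259.]
0 [array([323., 370.]), array([322., 279.]), array([375., 326.]), array([270., 327.])] [323. 255.]
2 [array([323., 366.]), array([322., 274.]), array([375., 322.]), array([270., 322.])] [323. 251.]
4 [array([323., 362.]), array([322., 269.]), array([376., 318.]), array([269., 318.])] [323. 247.]
plan n=3 offset [-12.9 -27.   19. ] twist [ 0.0001 -0.0003  0.0139] | total [ 15.8 -88.2 -56.9] [ 0.    -0.001  0.042]
```

```bash
python3 -m pendant '[{"offset":[-13.9,-27,19],"twist":[0,0,0.014]},{"offset":[-13.9,-27,19],"twist":[0,0,0.014]},{"offset":[-13.9,-27,19],"twist":[0,0,0.014]},{"offset":[0,0,0],"twist":[0,0,0]},{"offset":[0,0,0],"twist":[0,0,0]},{"offset":[0,0,0],"twist":[0,0,0]}]'
python3 - <<'E'
from h import *
st(); d=snap('wrist','w10'); snap('side','s10'); plan(518.3,-463.4,138.5,2.845)
wp(d,[(10,10,110)])
E
```

```text
time: 15.85
position: [518.0, -463.8, 160.0]
tcp_rot: [3.141, -0.001, 2.844]
wrist_force: [0.0, -0.7, -1.4]
finger_gap: 0.496
t 15.85 p [ 518.  -463.8  160. ] rpy [ 3.141e+00 -1.000e-03  2.844e+00] q [ 0.44  0.66  0.37  1.51 -0.26  1.03  2.15] F [ 0.  -0.7 -1.4] gap 0.496
plan n=1 offset [ 0.2  0.1 22.4] twist [-0.      0.0004 -0.0006] | total [ -0.1   0.2 -22.4] [-0.     0.    -0.001]
(10, 10, 110) [ 357.  -555.1]
```

View pics/w10.png

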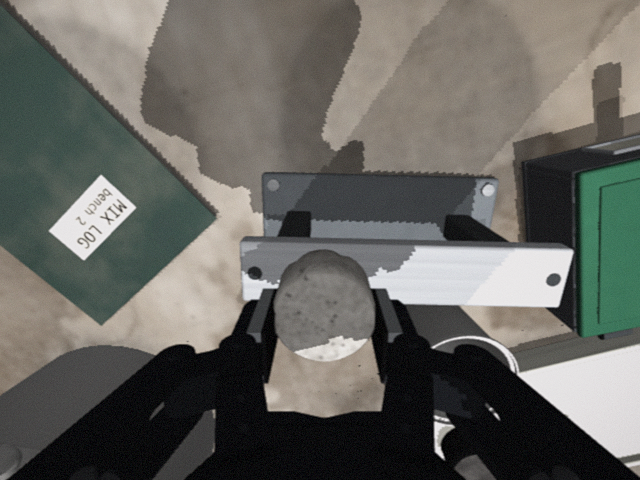

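```bash
python3 -c "
import cv2;a=cv2.imread('pics/s10.png')[270:420,320:520];cv2.imwrite('pics/s10c.png',cv2.resize(a,None,fx=4,fy=4,interpolation=2))"
```

```text
(no output)
```

View pics/s10c.png

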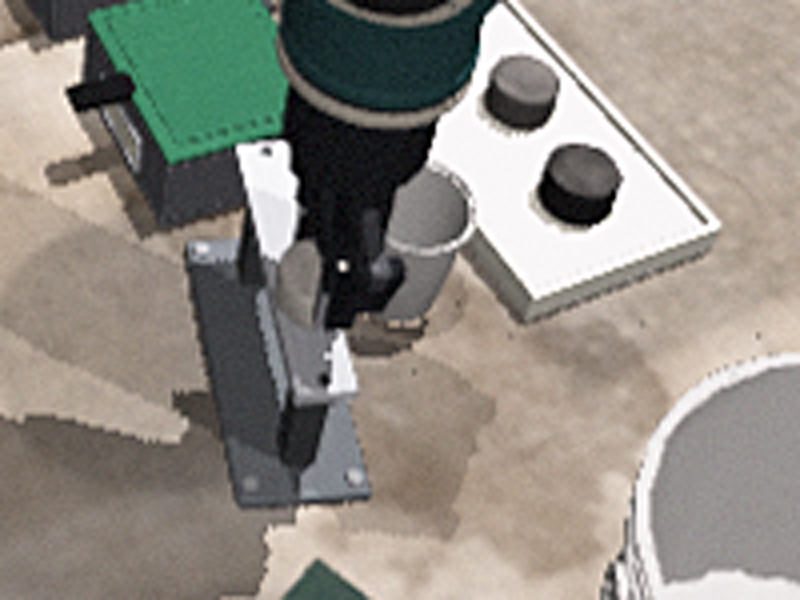

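Check the bar's edges from here: front edge (242,238)–(575,250), back edge (245,299)–(560,307).

```bash
python3 - <<'E'
from h import *
d=viewer.camera('wrist')
P=[ray(d,u,v,110)[:2] for u,v in [(241,238),(574,249),(560,306),(244,299)]]
P=np.array(P);print(np.round(P,1),'c',P.mean(0)); a=P[1]-P[0];b=P[2]-P[3];print(np.degrees(np.arctan2(-a[0],a[1])),np.degrees(np.arctan2(-b[0],b[1])),np.linalg.norm(a),np.linalg.norm(b),np.linalg.norm(P[3]-P[0]))
s=get_state();t=np.radians(-17);ex=np.array([np.cos(t),np.sin(t)]);ey=np.array([-np.sin(t),np.cos(t)])
v=s['position'][:2]-P.mean(0);print('tcp in rail',v@ex,v@ey)
E
```

```text
[[ 484.  -498.4]
 [ 542.4 -330. ]
 [ 575.6 -340.1]
 [ 518.4 -510.2]] c [ 530.08503138 -419.6518852 ]
-19.141703937609318 -18.58106478636972 178.2934131657167 179.43612929697065 36.38551912519299
tcp in rail 1.6401870810282817 -45.52030919645945
```

```bash
python3 -m pendant '[{"offset":[0,0,11],"twist":[0,0,0]},{"offset":[0,0,7],"twist":[0,0,0]},{"offset":[0,0,3],"twist":[0,0,0]},{"offset":[0,0,0],"twist":[0,0,0]},{"offset":[0,0,0],"twist":[0,0,0]},{"offset":[0,0,0],"twist":[0,0,0]}]'

```

```text
time: 16.5
position: [517.5, -464.5, 138.6]
tcp_rot: [-3.141, -0.001, 2.843]
wrist_force: [-0.1, -0.6, -1.6]
finger_gap: 0.488
```

```bash
python3 -m pendant '[{"offset":[0,0,1],"twist":[0,0,0]},{"offset":[0,0,0.5],"twist":[0,0,0]},{"offset":[0,0,0],"twist":[0,0,0]}]'
python3 -m pendant '[{"offset":[0,0,0],"twist":[0,0,0]},{"offset":[0,0,0],"twist":[0,0,0]},{"offset":[0,0,0],"twist":[0,0,0]},{"offset":[0,0,0],"twist":[0,0,0]}]' 62
python3 -m pendant '[{"offset":[0,0,-10],"twist":[0,0,0]},{"offset":[0,0,-25],"twist":[0,0,0]},{"offset":[0,0,-35],"twist":[0,0,0]},{"offset":[0,0,-35],"twist":[0,0,0]},{"offset":[0,0,0],"twist":[0,0,0]},{"offset":[0,0,0],"twist":[0,0,0]}]'
python3 - <<'E'
from h import *
st(); d=snap('wrist','w11')
for n in ('puck_white',):
  for f in viewer.find_in('wrist',n): print(n,np.round(f['centre']),round(f['confidence'],2))
plan(650,60,290,3.0)
E
```

```text
time: 16.75
position: [517.6, -464.7, 137.9]
tcp_rot: [-3.141, -0.001, 2.843]
wrist_force: [-2.8, 2.4, 6.8]
finger_gap: 0.493
time: 17.08
position: [517.6, -464.7, 137.4]
tcp_rot: [-3.141, -0.001, 2.843]
wrist_force: [0.2, -0.5, 0.0]
finger_gap: 0.723
time: 17.58
position: [518.2, -465.4, 245.5]
tcp_rot: [-3.14, 0.003, 2.843]
wrist_force: [0.9, 0.1, -0.6]
finger_gap: 0.728
t 17.58 p [ 518.2 -465.4  245.5] rpy [-3.140e+00  3.000e-03  2.843e+00] q [ 0.42  0.58  0.4   1.44 -0.23  1.17  2.13] F [ 0.9  0.1 -0.6] gap 0.728
puck_white [ 515. -464.  135.] 0.77
plan n=14 offset [-0.8 38.7 -3.4] twist [ 0.     -0.0001 -0.0112] | total [132.4 524.4  47.7] [ 0.    -0.001 -0.157]
```

View pics/w11.png

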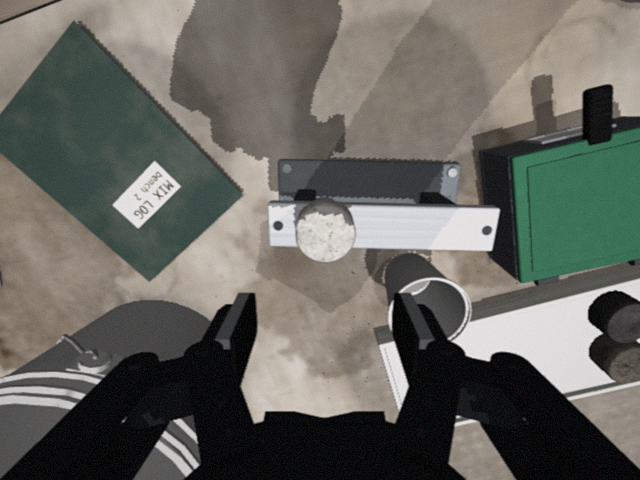

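```bash
python3 - <<'E'
from h import *
plan(664.8,141.7,288,3.039,17)
E
```

```text
plan n=17 offset [-1.2 36.7 -2.7] twist [ 0.     -0.0001 -0.0115] | total [147.2 606.1  45.7] [ 0.    -0.001 -0.196]
```

```bash
python3 -m pendant '[{"offset":[-1.2,36,-8],"twist":[0,0,-0.0115]},{"offset":[-1.2,36,-8],"twist":[0,0,-0.0115]},{"offset":[-1.2,36,-8],"twist":[0,0,-0.0115]},{"offset":[-1.2,36,-8],"twist":[0,0,-0.0115]},{"offset":[-1.2,36,-8],"twist":[0,0,-0.0115]},{"offset":[-1.2,36,-3],"twist":[0,0,-0.0115]},{"offset":[-1.2,36,0],"twist":[0,0,-0.0115]},{"offset":[-1.2,36,0],"twist":[0,0,-0.0115]}]' 45
python3 -m pendant '[{"offset":[-1.2,36,0],"twist":[0,0,-0.0115]},{"offset":[-1.2,36,0],"twist":[0,0,-0.0115]},{"offset":[-1.2,36,0],"twist":[0,0,-0.0115]},{"offset":[-1.2,36,0],"twist":[0,0,-0.0115]},{"offset":[-1.2,36,0],"twist":[0,0,-0.0115]},{"offset":[-1.2,36,0],"twist":[0,0,-0.0115]},{"offset":[-1.2,36,0],"twist":[0,0,-0.0115]},{"offset":[-1.2,36,0],"twist":[0,0,-0.0115]}]' 
python3 -m pendant '[{"offset":[-1.2,36,0],"twist":[0,0,-0.0115]},{"offset":[0,0,0],"twist":[0,0,0]},{"offset":[0,0,0],"twist":[0,0,0]},{"offset":[0,0,0],"twist":[0,0,0]}]' 
python3 - <<'E'
from h import *
st(); d=snap('wrist','w12')
plan(664.8,141.7,288,3.039)
plan(664.8,141.7,219,3.039)
E
```

```text
time: 18.35
position: [600.5, -186.9, 284.6]
tcp_rot: [-3.141, -0.002, 2.935]
wrist_force: [0.2, -0.6, 0.2]
finger_gap: 0.531
time: 19.02
position: [657.4, 95.3, 284.2]
tcp_rot: [-3.141, -0.003, 3.027]
wrist_force: [0.6, 0.0, 0.6]
finger_gap: 0.527
time: 19.35
position: [662.8, 128.7, 284.3]
tcp_rot: [-3.14, -0.002, 3.038]
wrist_force: [-0.7, -0.5, -0.7]
finger_gap: 0.528
t 19.35 p [662.8 128.7 284.3] rpy [-3.140e+00 -2.000e-03  3.038e+00] q [-0.39  0.49  0.22  1.44 -0.11  1.22  1.31] F [-0.7 -0.5 -0.7] gap 0.528
plan n=1 offset [-0.4 13.9 -3.4] twist [-0.0011 -0.0019 -0.002 ] | total [ 1.9 13.7  3.4] [-0.001 -0.002 -0.002]
plan n=2 offset [-0.3  7.  32.8] twist [-0.0005 -0.001  -0.001 ] | total [  1.9  13.7 -65.6] [-0.001 -0.002 -0.002]
```

View pics/w12.png

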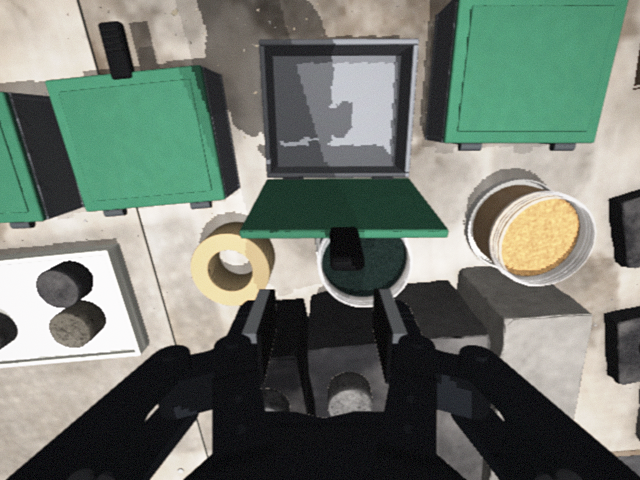

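```bash
python3 -m pendant '[{"offset":[-0.5,14,0],"twist":[0,0,0]},{"offset":[0,0,0],"twist":[0,0,0]},{"offset":[0,0,33],"twist":[0,0,0]},{"offset":[0,0,32],"twist":[0,0,0]},{"offset":[0,0,0],"twist":[0,0,0]},{"offset":[0,0,0],"twist":[0,0,0]}]'
python3 -m pendant '[{"offset":[0,0,0],"twist":[0,0,0]},{"offset":[0,0,0],"twist":[0,0,0]},{"offset":[0,0,0],"twist":[0,0,0]},{"offset":[0,0,0],"twist":[0,0,0]},{"offset":[0,0,0],"twist":[0,0,0]}]' 10 30

```

```text
time: 19.9
position: [664.4, 142.5, 219.7]
tcp_rot: [-3.14, -0.003, 3.038]
wrist_force: [-0.0, 0.8, 1.7]
finger_gap: 0.527
time: 20.32
position: [666.1, 141.9, 222.7]
tcp_rot: [-3.141, 0.002, 3.037]
wrist_force: [-0.1, -5.0, 6.4]
finger_gap: 0.228
```

```bash
python3 -m pendant '[{"offset":[19,0,-1.8],"twist":[0,0,0]},{"offset":[19,0,0],"twist":[0,0,0]},{"offset":[18.8,0,2.5],"twist":[0,0,0]},{"offset":[18.4,0,4.8],"twist":[0,0,0]},{"offset":[17.6,0,7.1],"twist":[0,0,0]},{"offset":[16.6,0,9.2],"twist":[0,0,0]},{"offset":[15.3,0,11.2],"twist":[0,0,0]},{"offset":[13.8,0,13.1],"twist":[0,0,0]}]'
python3 -m pendant '[{"offset":[12.1,0,14.7],"twist":[0,0,0]},{"offset":[10.1,0,16.1],"twist":[0,0,0]},{"offset":[8,0,17.2],"twist":[0,0,0]},{"offset":[5.8,0,18.1],"twist":[0,0,0]},{"offset":[3.5,0,18.7],"twist":[0,0,0]},{"offset":[1.2,0,19],"twist":[0,0,0]},{"offset":[0,0,2],"twist":[0,0,0]},{"offset":[0,0,0],"twist":[0,0,0]}]'
python3 -m pendant '[{"offset":[0,0,0],"twist":[0,0,0]},{"offset":[0,0,0],"twist":[0,0,0]}]'
python3 - <<'E'
from h import *
st()
E
```

```text
time: 20.98
position: [527.1, 155.9, 176.1]
tcp_rot: [-3.141, 0.001, 3.037]
wrist_force: [-2.2, -11.3, 5.6]
finger_gap: 0.226
time: 21.65
position: [486.0, 160.0, 69.1]
tcp_rot: [-3.14, -0.003, 3.037]
wrist_force: [-9.4, -11.3, 6.7]
finger_gap: 0.225
time: 21.82
position: [486.0, 160.0, 69.2]
tcp_rot: [-3.14, -0.003, 3.037]
wrist_force: [-7.9, -11.5, 3.8]
finger_gap: 0.226
t 21.82 p [486.  160.   69.2] rpy [-3.140e+00 -3.000e-03  3.037e+00] q [-0.51  0.49  0.16  2.03 -0.12  0.64  1.2 ] F [ -7.9 -11.5   3.8] gap 0.226
```

```bash
python3 -m pendant '[{"offset":[0,0,2],"twist":[0,0,0]},{"offset":[0,0,2],"twist":[0,0,0]},{"offset":[0,0,0],"twist":[0,0,0]}]'
python3 -m pendant '[{"offset":[0,0,0],"twist":[0,0,0]},{"offset":[0,0,0],"twist":[0,0,0]},{"offset":[0,0,0],"twist":[0,0,0]},{"offset":[0,0,-35],"twist":[0,0,0]},{"offset":[0,0,-35],"twist":[0,0,0]},{"offset":[0,0,-25],"twist":[0,0,0]}]' 45 30
python3 - <<'E'
from h import *
st(); plan(493,-40,155,np.pi-.035)
E
```

```text
time: 22.07
position: [486.6, 160.0, 66.8]
tcp_rot: [-3.141, -0.002, 3.037]
wrist_force: [-21.0, -16.8, 47.9]
finger_gap: 0.225
time: 22.57
position: [487.3, 161.8, 162.4]
tcp_rot: [3.141, 0.001, 3.038]
wrist_force: [1.1, 0.0, 0.9]
finger_gap: 0.531
t 22.57 p [487.3 161.8 162.4] rpy [3.141e+00 1.000e-03 3.038e+00] q [-0.54  0.34  0.19  1.98 -0.08  0.83  1.16] F [1.1 0.  0.9] gap 0.531
plan n=6 offset [ -3.5 -33.5   1.2] twist [ 0.0001  0.0001 -0.0114] | total [   5.7 -201.8   -7.4] [ 0.001  0.001 -0.068]
```

```bash
python3 -m pendant '[{"offset":[-3.5,-33.5,1],"twist":[0,0,-0.0114]},{"offset":[-3.5,-33.5,1],"twist":[0,0,-0.0114]},{"offset":[-3.5,-33.5,1],"twist":[0,0,-0.0114]},{"offset":[-3.5,-33.5,1],"twist":[0,0,-0.0114]},{"offset":[-3.5,-33.5,1],"twist":[0,0,-0.0114]},{"offset":[-3.5,-33.5,1],"twist":[0,0,-0.0114]},{"offset":[0,0,0],"twist":[0,0,0]},{"offset":[0,0,0],"twist":[0,0,0]}]'
python3 -m pendant '[{"offset":[0,0,0],"twist":[0,0,0]}]'
python3 - <<'E'
from h import *
st(); d=snap('wrist','w13')
E
```

```text
time: 23.23
position: [492.9, -42.2, 154.0]
tcp_rot: [-3.141, -0.0, 3.103]
wrist_force: [0.1, 0.1, -0.4]
finger_gap: 0.527
time: 23.32
position: [492.8, -40.1, 153.8]
tcp_rot: [3.141, -0.0, 3.107]
wrist_force: [0.8, 0.6, 0.1]
finger_gap: 0.526
t 23.32 p [492.8 -40.1 153.8] rpy [ 3.141 -0.     3.107] q [-0.2   0.32  0.26  2.03 -0.11  0.8   1.66] F [0.8 0.6 0.1] gap 0.526
```

View pics/w13.png

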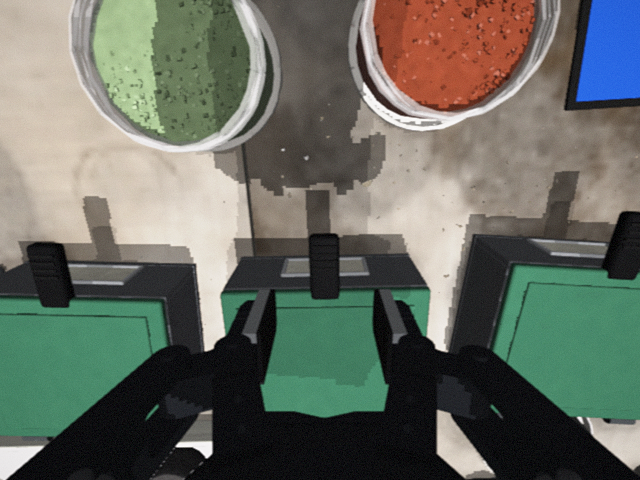

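```bash
python3 - <<'E'
from h import *
d=viewer.camera('wrist'); wp(d,[(323,235,69),(323,297,69),(222,293,67.5),(428,291,67.5),(46,245,69),(57,305,69)])
st();plan(492,-40,67,3.107)
E
```

```text
(323, 235, 69) [479.9 -39.1]
(323, 297, 69) [524.  -40.7]
(222, 293, 67.5) [ 519.3 -108.9]
(428, 291, 67.5) [522.8  30.3]
(46, 245, 69) [ 480.3 -216.2]
(57, 305, 69) [ 523.5 -221.4]
t 23.42 p [492.8 -39.3 153.7] rpy [ 3.141e+00 -1.000e-03  3.108e+00] q [-0.2   0.32  0.26  2.03 -0.11  0.8   1.66] F [-0.7  0.2  1.3] gap 0.529
plan n=3 offset [ 0.2 -0.2 28.9] twist [ 0.0001 -0.0002  0.0004] | total [ -0.8  -0.7 -86.7] [ 0.    -0.001  0.001]
```

```bash
python3 -m pendant '[{"offset":[0,0,30],"twist":[0,0,0]},{"offset":[0,0,30],"twist":[0,0,0]},{"offset":[0,0,26],"twist":[0,0,0]},{"offset":[0,0,0],"twist":[0,0,0]},{"offset":[0,0,0],"twist":[0,0,0]}]'
python3 -m pendant '[{"offset":[0,0,0],"twist":[0,0,0]},{"offset":[0,0,0],"twist":[0,0,0]},{"offset":[0,0,0],"twist":[0,0,0]},{"offset":[0,0,0],"twist":[0,0,0]},{"offset":[0,0,0],"twist":[0,0,0]}]' 10 30
python3 -m pendant '[{"offset":[-1.2,0,-19],"twist":[0,0,0]},{"offset":[-3.5,0,-18.7],"twist":[0,0,0]},{"offset":[-5.8,0,-18.1],"twist":[0,0,0]},{"offset":[-8,0,-17.2],"twist":[0,0,0]},{"offset":[-10.1,0,-16.1],"twist":[0,0,0]},{"offset":[-12.1,0,-14.7],"twist":[0,0,0]}]'
python3 -m pendant '[{"offset":[-13.8,0,-13.1],"twist":[0,0,0]},{"offset":[-15.3,0,-11.2],"twist":[0,0,0]},{"offset":[-16.6,0,-9.2],"twist":[0,0,0]},{"offset":[-17.6,0,-7.1],"twist":[0,0,0]},{"offset":[-18.4,0,-4.8],"twist":[0,0,0]},{"offset":[-18.8,0,-2.5],"twist":[0,0,0]},{"offset":[0,0,0],"twist":[0,0,0]},{"offset":[0,0,0],"twist":[0,0,0]}]'
python3 - <<'E'
from h import *
st(); d=snap('wrist','w14')
for n in ('puck_white','puck_sand','puck_brown','puck_black'):
  for f in viewer.find_in('wrist',n): print(n,np.round(f['centre']),round(f['confidence'],2))
E
```

```text
time: 23.83
position: [492.0, -39.8, 67.3]
tcp_rot: [-3.141, -0.003, 3.108]
wrist_force: [0.1, 0.5, 1.1]
finger_gap: 0.523
time: 24.25
position: [493.5, -40.3, 69.0]
tcp_rot: [3.141, 0.002, 3.107]
wrist_force: [-1.1, 0.6, 10.9]
finger_gap: 0.226
time: 24.75
position: [533.7, -41.0, 173.2]
tcp_rot: [3.141, 0.0, 3.108]
wrist_force: [6.1, 4.9, -9.3]
finger_gap: 0.226
time: 25.42
position: [635.0, -42.7, 220.6]
tcp_rot: [3.139, 0.001, 3.109]
wrist_force: [-0.0, 11.7, 6.2]
finger_gap: 0.227
t 25.42 p [635.  -42.7 220.6] rpy [3.139e+00 1.000e-03 3.109e+00] q [-0.17  0.48  0.26  1.62 -0.14  1.06  1.67] F [-0.  11.7  6.2] gap 0.227
puck_black [581. -43.  44.] 0.77
```

View pics/w14.png

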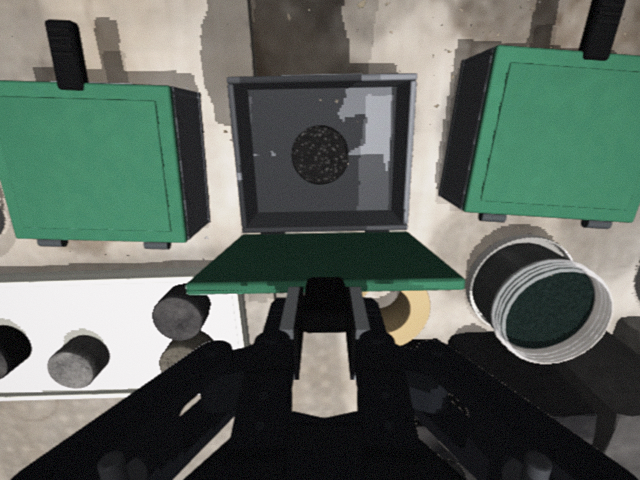

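Black, flecked puck (320,155): it stays. Shut lid 3.

```bash
python3 -m pendant '[{"offset":[18.8,0,2.5],"twist":[0,0,0]},{"offset":[18.4,0,4.8],"twist":[0,0,0]},{"offset":[17.6,0,7.1],"twist":[0,0,0]},{"offset":[16.6,0,9.2],"twist":[0,0,0]},{"offset":[15.3,0,11.2],"twist":[0,0,0]},{"offset":[13.8,0,13.1],"twist":[0,0,0]}]'
python3 -m pendant '[{"offset":[12.1,0,14.7],"twist":[0,0,0]},{"offset":[10.1,0,16.1],"twist":[0,0,0]},{"offset":[8,0,17.2],"twist":[0,0,0]},{"offset":[5.8,0,18.1],"twist":[0,0,0]},{"offset":[3.5,0,18.7],"twist":[0,0,0]},{"offset":[1.2,0,19],"twist":[0,0,0]},{"offset":[0,0,1],"twist":[0,0,0]},{"offset":[0,0,0],"twist":[0,0,0]}]'
python3 -m pendant '[{"offset":[0,0,0],"twist":[0,0,0]},{"offset":[0,0,0],"twist":[0,0,0]},{"offset":[0,0,0],"twist":[0,0,0]},{"offset":[0,0,-35],"twist":[0,0,0]},{"offset":[0,0,-35],"twist":[0,0,0]},{"offset":[0,0,-20],"twist":[0,0,0]}]' 45 30
python3 - <<'E'
from h import *
st(); plan(493.5,-222,155,3.105)
E
```

```text
time: 26.17
position: [533.0, -40.9, 172.7]
tcp_rot: [3.14, 0.002, 3.108]
wrist_force: [3.3, 2.6, -0.1]
finger_gap: 0.227
time: 26.83
position: [491.9, -40.3, 66.8]
tcp_rot: [3.141, -0.002, 3.107]
wrist_force: [-4.7, 0.4, -0.7]
finger_gap: 0.224
time: 27.33
position: [493.4, -40.7, 159.7]
tcp_rot: [3.142, 0.002, 3.106]
wrist_force: [0.8, 0.5, 0.6]
finger_gap: 0.528
t 27.33 p [493.4 -40.7 159.7] rpy [3.142e+00 2.000e-03 3.106e+00] q [-0.21  0.31  0.27  2.03 -0.11  0.81  1.66] F [0.8 0.5 0.6] gap 0.528
plan n=5 offset [ -1.3 -36.2   0.9] twist [0.     0.0003 0.0002] | total [ 1.000e-01 -1.813e+02 -4.700e+00] [0.    0.002 0.001]
```

```bash
python3 -m pendant '[{"offset":[-1.3,-36.2,1],"twist":[0,0,0]},{"offset":[-1.3,-36.2,1],"twist":[0,0,0]},{"offset":[-1.3,-36.2,1],"twist":[0,0,0]},{"offset":[-1.3,-36.2,1],"twist":[0,0,0]},{"offset":[-1.3,-36.2,1],"twist":[0,0,0]},{"offset":[0,0,0],"twist":[0,0,0]},{"offset":[0,0,0],"twist":[0,0,0]},{"offset":[0,0,0],"twist":[0,0,0]}]'
python3 - <<'E'
from h import *
st(); d=snap('wrist','w15')
E
```

```text
time: 28.0
position: [492.8, -221.2, 151.6]
tcp_rot: [3.141, -0.001, 3.107]
wrist_force: [0.1, -0.5, 0.1]
finger_gap: 0.523
t 28.0 p [ 492.8 -221.2  151.6] rpy [ 3.141e+00 -1.000e-03  3.107e+00] q [ 0.1   0.41  0.32  1.92 -0.17  0.84  2.05] F [ 0.1 -0.5  0.1] gap 0.523
```

View pics/w15.png

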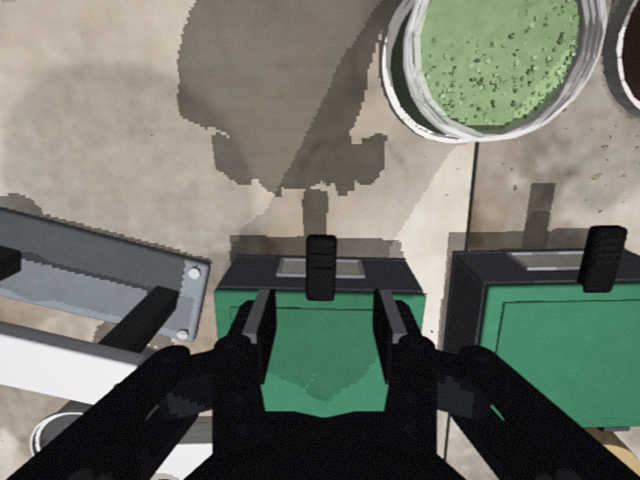

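```bash
python3 - <<'E'
from h import *
d=viewer.camera('wrist'); wp(d,[(321,236,69),(321,299,69),(216,294,67.5),(424,294,67.5)])
st();plan(493,-222,67,3.107)
E
```

```text
(321, 236, 69) [ 480.  -221.4]
(321, 299, 69) [ 524.4 -223.1]
(216, 294, 67.5) [ 518.9 -293.3]
(424, 294, 67.5) [ 524. -154.]
t 28.1 p [ 493.1 -220.4  151.7] rpy [ 3.141e+00 -1.000e-03  3.108e+00] q [ 0.1   0.41  0.32  1.92 -0.17  0.84  2.05] F [-0.1  0.6  0.5] gap 0.524
plan n=3 offset [-0.  -0.6 28.2] twist [ 0.0001 -0.0002  0.0004] | total [ -0.1  -1.6 -84.7] [ 0.    -0.001  0.001]
```

```bash
python3 -m pendant '[{"offset":[0,-0.6,28.5],"twist":[0,0,0]},{"offset":[0,-0.6,28.5],"twist":[0,0,0]},{"offset":[0,-0.6,27.5],"twist":[0,0,0]},{"offset":[0,0,0],"twist":[0,0,0]},{"offset":[0,0,0],"twist":[0,0,0]}]'
python3 -m pendant '[{"offset":[0,0,0],"twist":[0,0,0]},{"offset":[0,0,0],"twist":[0,0,0]},{"offset":[0,0,0],"twist":[0,0,0]},{"offset":[0,0,0],"twist":[0,0,0]},{"offset":[0,0,0],"twist":[0,0,0]}]' 10 30
python3 -m pendant '[{"offset":[-1.2,0,-19],"twist":[0,0,0]},{"offset":[-3.5,0,-18.7],"twist":[0,0,0]},{"offset":[-5.8,0,-18.1],"twist":[0,0,0]},{"offset":[-8,0,-17.2],"twist":[0,0,0]},{"offset":[-10.1,0,-16.1],"twist":[0,0,0]},{"offset":[-12.1,0,-14.7],"twist":[0,0,0]}]'
python3 -m pendant '[{"offset":[-13.8,0,-13.1],"twist":[0,0,0]},{"offset":[-15.3,0,-11.2],"twist":[0,0,0]},{"offset":[-16.6,0,-9.2],"twist":[0,0,0]},{"offset":[-17.6,0,-7.1],"twist":[0,0,0]},{"offset":[-18.4,0,-4.8],"twist":[0,0,0]},{"offset":[-18.8,0,-2.5],"twist":[0,0,0]},{"offset":[0,0,0],"twist":[0,0,0]},{"offset":[0,0,0],"twist":[0,0,0]}]'
python3 - <<'E'
from h import *
st(); d=snap('wrist','w16')
for n in ('puck_white','puck_sand','puck_brown','puck_black'):
  for f in viewer.find_in('wrist',n): print(n,np.round(f['centre']),round(f['confidence'],2))
E
```

```text
time: 28.52
position: [492.3, -222.5, 66.8]
tcp_rot: [3.141, -0.003, 3.108]
wrist_force: [0.2, -0.7, 0.4]
finger_gap: 0.521
time: 28.93
position: [493.6, -223.6, 68.7]
tcp_rot: [-3.141, 0.002, 3.107]
wrist_force: [-0.2, 1.0, 9.2]
finger_gap: 0.226
time: 29.43
position: [533.8, -225.7, 172.9]
tcp_rot: [-3.14, 0.001, 3.106]
wrist_force: [6.3, -7.4, -10.1]
finger_gap: 0.226
time: 30.1
position: [634.3, -231.4, 220.6]
tcp_rot: [-3.137, 0.002, 3.104]
wrist_force: [-0.3, -12.4, 5.7]
finger_gap: 0.229
t 30.1 p [ 634.3 -231.4  220.6] rpy [-3.137e+00  2.000e-03  3.104e+00] q [ 0.08  0.55  0.32  1.52 -0.18  1.1   1.98] F [ -0.3 -12.4   5.7] gap 0.229
```

View pics/w16.png

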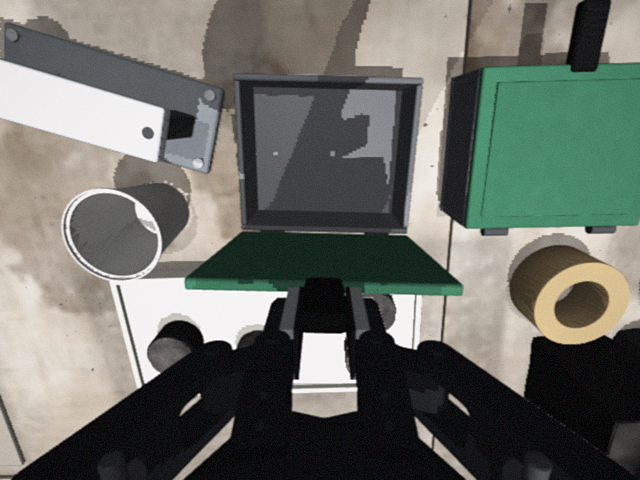

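Box 4 is empty, so only the white puck is wanted. Shut lid 4.

```bash
python3 -m pendant '[{"offset":[18.8,0,2.5],"twist":[0,0,0]},{"offset":[18.4,0,4.8],"twist":[0,0,0]},{"offset":[17.6,0,7.1],"twist":[0,0,0]},{"offset":[16.6,0,9.2],"twist":[0,0,0]},{"offset":[15.3,0,11.2],"twist":[0,0,0]},{"offset":[13.8,0,13.1],"twist":[0,0,0]}]'
python3 -m pendant '[{"offset":[12.1,0,14.7],"twist":[0,0,0]},{"offset":[10.1,0,16.1],"twist":[0,0,0]},{"offset":[8,0,17.2],"twist":[0,0,0]},{"offset":[5.8,0,18.1],"twist":[0,0,0]},{"offset":[3.5,0,18.7],"twist":[0,0,0]},{"offset":[1.2,0,19],"twist":[0,0,0]},{"offset":[0,0,1],"twist":[0,0,0]},{"offset":[0,0,0],"twist":[0,0,0]}]'
python3 -m pendant '[{"offset":[0,0,0],"twist":[0,0,0]},{"offset":[0,0,0],"twist":[0,0,0]},{"offset":[0,0,0],"twist":[0,0,0]},{"offset":[0,0,-35],"twist":[0,0,0]},{"offset":[0,0,-35],"twist":[0,0,0]},{"offset":[0,0,-40],"twist":[0,0,0]}]' 60 30
python3 - <<'E'
from h import *
st(); d=snap('top','t17'); d2=snap('side','s17')
cv2.imwrite('pics/t17c.png',cv2.resize(d['image'][150:330,170:490],None,fx=2.5,fy=2.5,interpolation=2)[:,:,::-1])
cv2.imwrite('pics/s17c.png',cv2.resize(d2['image'][160:410,200:520],None,fx=2.5,fy=2.4,interpolation=2)[:,:,::-1])
for c in('top','side'):
  for f in viewer.find_in(c,'reader'): print(c,np.round(f['centre']),round(f['confidence'],2))
plan(347,150,190,-3.05)
E
```

```text
time: 30.85
position: [532.9, -225.8, 172.4]
tcp_rot: [-3.14, 0.002, 3.106]
wrist_force: [1.6, -3.9, 1.4]
finger_gap: 0.222
time: 31.52
position: [492.0, -223.4, 66.4]
tcp_rot: [3.141, -0.002, 3.106]
wrist_force: [-4.2, 0.7, -1.4]
finger_gap: 0.227
time: 32.02
position: [492.1, -223.1, 176.9]
tcp_rot: [3.141, -0.003, 3.107]
wrist_force: [1.2, 0.7, -0.4]
finger_gap: 0.707
t 32.02 p [ 492.1 -223.1  176.9] rpy [ 3.141e+00 -3.000e-03  3.107e+00] q [ 0.09  0.37  0.34  1.91 -0.16  0.89  2.04] F [ 1.2  0.7 -0.4] gap 0.707
top [328. 206.  33.] 0.8
side [324. 195.  35.] 0.69
side [ 517. -434.    6.] 0.4
plan n=11 offset [12.5 34.3 -1.2] twist [-0.      0.0002 -0.0115] | total [-146.4  373.3   12.6] [-0.001  0.002 -0.126]
```

View pics/t17c.png

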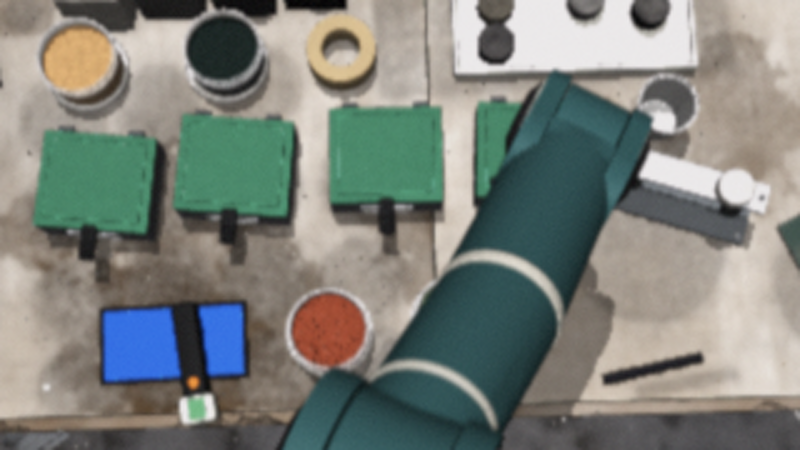

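View pics/s17c.png

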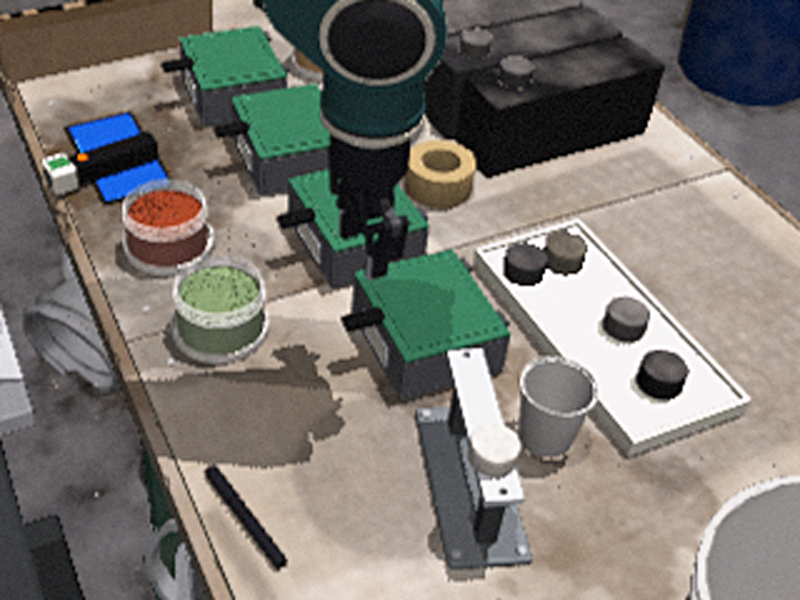

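```bash
python3 - <<'E'
from h import *
d=viewer.camera('top')
f=lambda x,y,z: ray(d,170+x/2.5-.3,150+y/2.5-.3,z)[:2]
a=f(186,305,37);b=f(198.5,424,41);print(np.round(a),np.round(b),np.linalg.norm(a-b)); v=b-a; print('yaw',np.arctan2(v[1],v[0]), 'mid',(a+b)/2)
E
```

```text
[403. 216.] [254. 200.] 149.81748275889387
yaw -3.0334259734635403 mid [328.20036808 207.84959388]
```

```bash
python3 - <<'E'
from h import *
plan(330,208,170,3.25)
E
```

```text
plan n=12 offset [12.5 36.4  0.5] twist [ 0.     -0.     -0.0119] | total [-162.8  431.1   -6.3] [ 0.    -0.    -0.143]
```

```bash
python3 -m pendant '[{"offset":[12.5,36.4,0],"twist":[0,0,-0.012]},{"offset":[12.5,36.4,0],"twist":[0,0,-0.012]},{"offset":[12.5,36.4,0],"twist":[0,0,-0.012]},{"offset":[12.5,36.4,0],"twist":[0,0,-0.012]},{"offset":[12.5,36.4,0],"twist":[0,0,-0.012]},{"offset":[12.5,36.4,0],"twist":[0,0,-0.012]},{"offset":[12.5,36.4,0],"twist":[0,0,-0.012]},{"offset":[12.5,36.4,0],"twist":[0,0,-0.012]}]'
python3 -m pendant '[{"offset":[12.5,36.4,0],"twist":[0,0,-0.012]},{"offset":[12.5,36.4,0],"twist":[0,0,-0.012]},{"offset":[12.5,36.4,0],"twist":[0,0,-0.012]},{"offset":[12.5,36.4,0],"twist":[0,0,-0.012]},{"offset":[0,0,0],"twist":[0,0,0]},{"offset":[0,0,0],"twist":[0,0,0]},{"offset":[0,0,0],"twist":[0,0,0]}]'
python3 - <<'E'
from h import *
s=st(); d=snap('wrist','w18')
for f in viewer.find_in('wrist','reader'): print(np.round(f['centre']),round(f['confidence'],2))
E
```

```text
time: 32.93
position: [389.2, 68.4, 175.4]
tcp_rot: [-3.141, -0.002, -3.08]
wrist_force: [2.1, -0.3, 1.0]
finger_gap: 0.703
time: 33.52
position: [329.1, 207.7, 175.5]
tcp_rot: [-3.141, -0.002, -3.032]
wrist_force: [0.4, -0.0, 0.2]
finger_gap: 0.703
t 33.52 p [329.1 207.7 175.5] rpy [-3.141e+00 -2.000e-03 -3.032e+00] q [-0.63  0.1  -0.01  2.24  0.    0.8   1.04] F [ 0.4 -0.   0.2] gap 0.703
[311. 212.  38.] 0.76
```

View pics/w18.png

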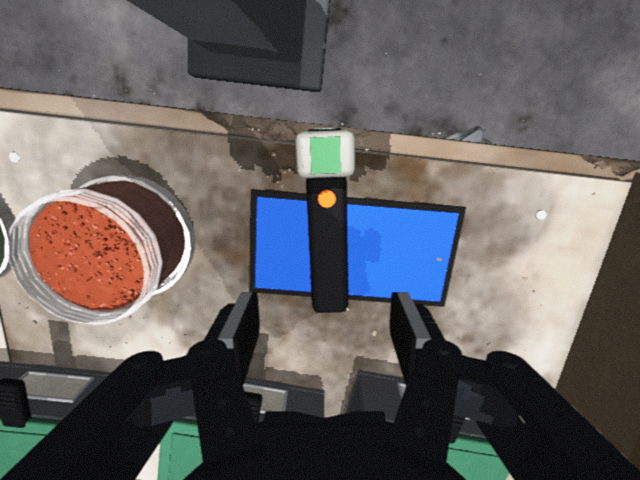

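```bash
python3 - <<'E'
from h import *
d=viewer.camera('wrist')
a=ray(d,330,308,37)[:2];b=ray(d,327,178,38)[:2];c=ray(d,326,133,41)[:2]
print(a,b,c,np.linalg.norm(a-b)); v=b-a;print(np.arctan2(v[1],v[0]),'origin',a+v/np.linalg.norm(v)*75, b-v/np.linalg.norm(v)*47)
P=np.array([ray(d,u,w,3)[:2] for u,w in [(252,190),(465,208),(444,304),(250,292)]]);print(np.round(P,1),P.mean(0));e=P[1]-P[0];print(np.arctan2(e[1],e[0]))
plan(330,208,110,-3.033)
E
```

```text
[399.80786293 220.37169332] [288.83393144 205.65395532] [256.45519686 201.3734849 ] 111.94563538825759
-3.00973873749206 origin [325.45887351 210.51127897] [335.42596482 211.83314832]
[[311.4 143. ]
 [307.6 330.4]
 [403.5 332.7]
 [410.4 145. ]] [358.23436994 237.79941474]
1.5911007016604863
plan n=2 offset [-0.3  0.4 32.9] twist [-0.0002 -0.0008 -0.0007] | total [  0.4   0.8 -65.9] [-0.    -0.002 -0.001]
```

```bash
python3 -m pendant '[{"offset":[-0.2,0.8,30],"twist":[0,0,-0.02]},{"offset":[-0.2,0.8,30],"twist":[0,0,0]},{"offset":[-0.2,0.8,30],"twist":[0,0,0]},{"offset":[0,0,30],"twist":[0,0,0]},{"offset":[0,0,24.5],"twist":[0,0,0]},{"offset":[0,0,0],"twist":[0,0,0]},{"offset":[0,0,0],"twist":[0,0,0]}]'
python3 - <<'E'
from h import *
s=st(); d=snap('wrist','w19')
E
```

```text
time: 34.25
position: [329.2, 209.7, 31.4]
tcp_rot: [-3.14, -0.003, -3.014]
wrist_force: [0.0, -0.4, 0.3]
finger_gap: 0.703
t 34.25 p [329.2 209.7  31.4] rpy [-3.140e+00 -3.000e-03 -3.014e+00] q [-0.64  0.42 -0.01  2.32  0.01  0.41  1.04] F [ 0.  -0.4  0.3] gap 0.703
```

View pics/w19.png

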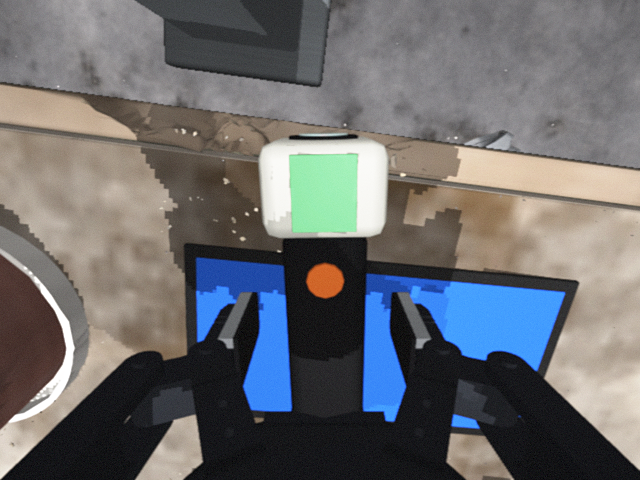

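```bash
python3 -m pendant '[{"offset":[0,0,0],"twist":[0,0,0]},{"offset":[0,0,0],"twist":[0,0,0]},{"offset":[0,0,0],"twist":[0,0,0]},{"offset":[0,0,0],"twist":[0,0,0]},{"offset":[0,0,0],"twist":[0,0,0]},{"offset":[0,0,0],"twist":[0,0,0]}]' 15 50
python3 -c "
from h import *
st()"
python3 -m pendant '[{"offset":[0,0,-15],"twist":[0,0,0]},{"offset":[0,0,-30],"twist":[0,0,0]},{"offset":[0,0,-35],"twist":[0,0,0]},{"offset":[0,0,-35],"twist":[0,0,0]},{"offset":[0,0,-35],"twist":[0,0,0]},{"offset":[0,0,-20],"twist":[0,0,0]},{"offset":[0,0,0],"twist":[0,0,0]}]'
python3 - <<'E'
from h import *
s=st(); d=snap('wrist','w20')
plan(360,-464,200,0.0)
E
```

```text
time: 34.8
position: [330.3, 211.0, 33.2]
tcp_rot: [3.14, 0.001, -3.013]
wrist_force: [-2.5, -3.1, 21.3]
finger_gap: 0.365
t 34.8 p [330.3 211.   33.2] rpy [ 3.140e+00  1.000e-03 -3.013e+00] q [-0.64  0.41 -0.01  2.31  0.01  0.41  1.04] F [-2.5 -3.1 21.3] gap 0.365
time: 35.38
position: [331.1, 211.7, 206.4]
tcp_rot: [3.138, 0.006, -3.013]
wrist_force: [1.1, 1.1, -1.1]
finger_gap: 0.364
t 35.38 p [331.1 211.7 206.4] rpy [ 3.138  0.006 -3.013] q [-0.63  0.05 -0.01  2.2   0.    0.88  1.05] F [ 1.1  1.1 -1.1] gap 0.364
plan n=28 offset [36.4 -1.2  0. ] twist [-0.0002  0.0002 -0.1076] | total [  29.5 -675.2   -4.2] [-0.005  0.005 -3.013]
```

View pics/w20.png

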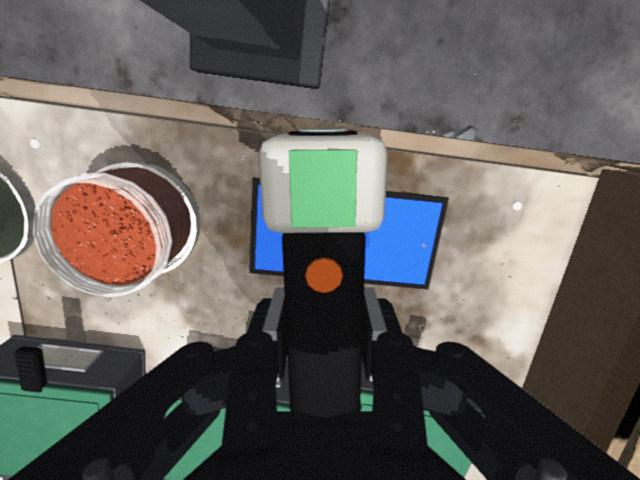

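```bash
python3 -m pendant '[{"offset":[0,0,0],"twist":[0,0,0.05]},{"offset":[0,0,0],"twist":[0,0,0.1]},{"offset":[0,0,0],"twist":[0,0,0.12]},{"offset":[0,0,0],"twist":[0,0,0.12]},{"offset":[0,0,0],"twist":[0,0,0.12]},{"offset":[0,0,0],"twist":[0,0,0.12]},{"offset":[0,0,0],"twist":[0,0,0.12]},{"offset":[0,0,0],"twist":[0,0,0.12]}]'
python3 -m pendant '[{"offset":[0,0,0],"twist":[0,0,0.12]},{"offset":[0,0,0],"twist":[0,0,0.12]},{"offset":[0,0,0],"twist":[0,0,0.12]},{"offset":[0,0,0],"twist":[0,0,0.12]},{"offset":[0,0,0],"twist":[0,0,0.12]},{"offset":[0,0,0],"twist":[0,0,0.12]},{"offset":[0,0,0],"twist":[0,0,0.06]},{"offset":[0,0,0],"twist":[0,0,0]}]'
python3 - <<'E'
from h import *
s=st()
plan(400,-300,200,s['tcp_rot'][2])
E
```

```text
time: 36.1
position: [329.1, 210.3, 200.9]
tcp_rot: [-3.14, -0.001, 2.395]
wrist_force: [-0.0, -0.4, -2.2]
finger_gap: 0.365
time: 36.77
position: [329.2, 210.3, 201.0]
tcp_rot: [-3.14, 0.001, 1.618]
wrist_force: [1.1, -0.6, -1.2]
finger_gap: 0.364
t 36.77 p [329.2 210.3 201. ] rpy [-3.140e+00  1.000e-03  1.618e+00] q [-0.7   0.06  0.06  2.21 -0.01  0.87 -0.59] F [ 1.1 -0.6 -1.2] gap 0.364
plan n=13 offset [-39.5   3.6   0.1] twist [-0.0001  0.     -0.    ] | total [  70.8 -510.3   -1. ] [-0.002  0.001 -0.   ]
```

```bash
python3 -m pendant '[{"offset":[-25,10,0],"twist":[0,0,0]},{"offset":[-38,10,0],"twist":[0,0,0]},{"offset":[-39,10,0],"twist":[0,0,0]},{"offset":[-39,8,0],"twist":[0,0,0]},{"offset":[-39,5,0],"twist":[0,0,0]},{"offset":[-39,0,0],"twist":[0,0,0]},{"offset":[-39,0,0],"twist":[0,0,0]},{"offset":[-39,0,0],"twist":[0,0,0]}]'
python3 -m pendant '[{"offset":[-39,0,0],"twist":[0,0,0]},{"offset":[-39,0,0],"twist":[0,0,0]},{"offset":[-39,0,0],"twist":[0,0,0]},{"offset":[-39,0,0],"twist":[0,0,0]},{"offset":[-39,0,0],"twist":[0,0,0]},{"offset":[-25,0,0],"twist":[0,0,0]},{"offset":[0,0,0],"twist":[0,0,0]},{"offset":[0,0,0],"twist":[0,0,0]}]'
python3 -m pendant '[{"offset":[0,0,0],"twist":[0,0,0.05]},{"offset":[0,0,0],"twist":[0,0,0.1]},{"offset":[0,0,0],"twist":[0,0,0.12]},{"offset":[0,0,0],"twist":[0,0,0.12]},{"offset":[0,0,0],"twist":[0,0,0.12]},{"offset":[0,0,0],"twist":[0,0,0.12]},{"offset":[0,0,0],"twist":[0,0,0.12]},{"offset":[0,0,0],"twist":[0,0,0.12]}]'
python3 -m pendant '[{"offset":[0,0,0],"twist":[0,0,0.12]},{"offset":[0,0,0],"twist":[0,0,0.12]},{"offset":[0,0,0],"twist":[0,0,0.12]},{"offset":[0,0,0],"twist":[0,0,0.12]},{"offset":[0,0,0],"twist":[0,0,0.12]},{"offset":[0,0,0],"twist":[0,0,0.12]},{"offset":[0,0,0],"twist":[0,0,0]},{"offset":[0,0,0],"twist":[0,0,0]}]'
python3 - <<'E'
from h import *
s=st()
d=snap('wrist','w21')
for f in viewer.find_in('wrist','puck_white'): print(np.round(f['centre']),round(f['confidence'],2))
plan(365,-464,200,0)
E
```

```text
time: 37.43
position: [386.7, -85.7, 201.3]
tcp_rot: [-3.14, -0.0, 1.624]
wrist_force: [1.0, 0.1, -1.7]
finger_gap: 0.362
time: 38.1
position: [397.6, -304.5, 200.8]
tcp_rot: [-3.139, -0.0, 1.621]
wrist_force: [-0.2, 1.1, -1.6]
finger_gap: 0.365
time: 38.77
position: [398.5, -302.1, 201.3]
tcp_rot: [-3.14, 0.0, 0.748]
wrist_force: [0.1, -0.1, -1.8]
finger_gap: 0.361
time: 39.43
position: [398.5, -302.5, 201.3]
tcp_rot: [-3.141, 0.002, 0.037]
wrist_force: [0.7, -0.6, -1.3]
finger_gap: 0.366
t 39.43 p [ 398.5 -302.5  201.3] rpy [-3.141e+00  2.000e-03  3.700e-02] q [-0.17  0.37  0.92  1.99 -0.36  0.95 -0.6 ] F [ 0.7 -0.6 -1.3] gap 0.366
[ 518. -448.  133.] 0.78
plan n=5 offset [-7.4 32.1  0.3] twist [-0.0001  0.0002  0.0072] | total [ -33.5 -161.1   -1.5] [-0.001  0.001  0.036]
```

View pics/w21.png

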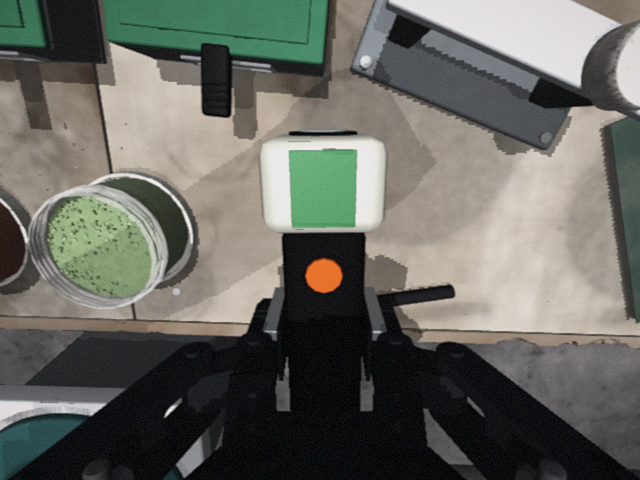

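```bash
python3 - <<'E'
from h import *
plan(365,-414,200,-.32)
E
python3 -m pendant '[{"offset":[-6,22,0],"twist":[0,0,0.07]},{"offset":[-8,23,0],"twist":[0,0,0.07]},{"offset":[-10,22,0],"twist":[0,0,0.07]},{"offset":[-11,21,0],"twist":[0,0,0.07]},{"offset":[-12,20,0],"twist":[0,0,0.07]},{"offset":[0,0,0],"twist":[0,0,0]},{"offset":[0,0,0],"twist":[0,0,0]}]'
python3 - <<'E'
from h import *
s=st()
d=snap('wrist','w22'); snap('side','s22')
for f in viewer.find_in('wrist','puck_white'): print(np.round(f['centre']),round(f['confidence'],2))
plan(372.5,-417,134,-.32)
E
```

```text
plan n=4 offset [-5.7 28.6  0.4] twist [-0.0001  0.0003  0.089 ] | total [ -33.5 -111.1   -1.5] [-0.     0.001  0.356]
time: 40.12
position: [339.8, -404.9, 201.6]
tcp_rot: [3.141, 0.001, -0.319]
wrist_force: [0.3, 0.6, -1.2]
finger_gap: 0.368
t 40.12 p [ 339.8 -404.9  201.6] rpy [ 3.141e+00  1.000e-03 -3.190e-01] q [ 0.04  0.47  0.99  1.93 -0.46  1.   -0.65] F [ 0.3  0.6 -1.2] gap 0.368
[ 376. -421.  204.] 0.74
plan n=2 offset [16.9  1.6 33.8] twist [-0.0002  0.0004  0.002 ] | total [ 31.1 -13.4 -67.6] [-0.     0.001  0.004]
```

View pics/w22.png

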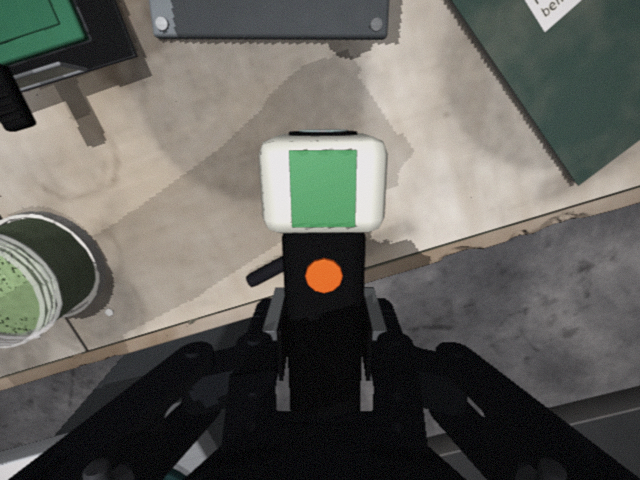

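View pics/s22.png

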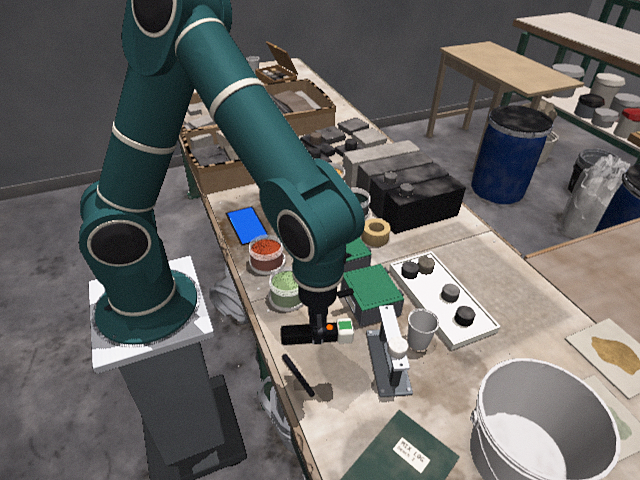

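```bash
python3 -m pendant '[{"offset":[0,0,30],"twist":[0,0,0]},{"offset":[0,0.5,30],"twist":[0,0,0]},{"offset":[0,0.5,7],"twist":[0,0,0]},{"offset":[15,0,0],"twist":[0,0,0]},{"offset":[15,0,0],"twist":[0,0,0]},{"offset":[5,0,0],"twist":[0,0,0]},{"offset":[0,0,0],"twist":[0,0,0]},{"offset":[0,0,0],"twist":[0,0,0]}]'
python3 - <<'E'
from h import *
s=st()
snap('wrist','w23'); d=snap('side','s23'); t=snap('top','t23')
cv2.imwrite('pics/s23c.png',cv2.resize(d['image'][290:410,260:460],None,fx=4,fy=4,interpolation=2)[:,:,::-1])
for c in('side','top'):
  for n in('puck_white','window','reader'):
    for f in viewer.find_in(c,n): print(c,n,np.round(f['centre']),round(f['confidence'],2))
plan(372.6,-416.8,133.7,-.32)
R=Ro.from_euler('xyz',s['tcp_rot'])
print('puck rel',R.inv().apply(np.array([515,-464,110])-s['position']))
E
```

```text
time: 40.93
position: [373.4, -416.1, 135.1]
tcp_rot: [3.141, 0.001, -0.319]
wrist_force: [-0.5, -0.3, -2.8]
finger_gap: 0.366
t 40.93 p [ 373.4 -416.1  135.1] rpy [ 3.141e+00  1.000e-03 -3.190e-01] q [ 0.13  0.61  0.88  1.9  -0.58  0.91 -0.6 ] F [-0.5 -0.3 -2.8] gap 0.366
side puck_white [ 508. -470.  137.] 0.91
side window [ 361. -422.  138.] 0.58
side window [ 509. -473.  134.] 0.36
side reader [ 365. -427.  137.] 0.9
top puck_white [ 512. -461.  136.] 0.63
top reader [ 312. -397.  135.] 0.59
plan n=1 offset [-0.6  0.8  1. ] twist [0.0002 0.0009 0.0006] | total [-0.8 -0.6 -1. ] [0.    0.001 0.001]
puck rel [149.54841924   1.14718679  24.9098826 ]
```

View pics/w23.png

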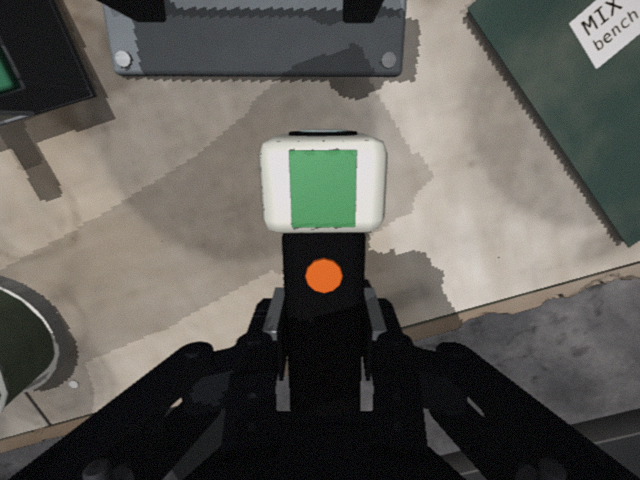

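View pics/s23c.png

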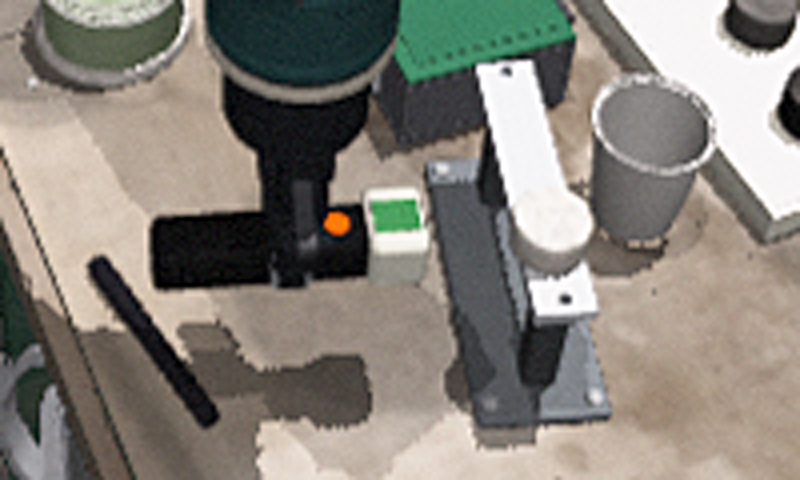

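```bash
python3 - <<'E'
from h import *
s=st();R=Ro.from_euler('xyz',s['tcp_rot']);d=viewer.camera('side');t=viewer.camera('top')
im=d['image'].copy()
def dot(X,c):
    p=proj(d,X);q=(int(round(p[0]*4)),int(round(p[1]*4)))
    return p,c
pts=[(s['position']+R.apply([78,0,11.2]),(255,0,0)),(s['position']+R.apply([78,22,30.2]),(255,255,0)),(s['position']+R.apply([78,22,-7.8]),(255,255,0)),(s['position']+R.apply([-75,16,-3.8]),(255,0,255)),(np.array([515,-464,135]),(0,0,255)),(np.array([515,-464,110]),(0,0,255)),(s['position']+R.apply([150,0,11.2]),(255,0,0))]
for a in np.arange(0,6.28,.3): pts.append((np.array([515+22*np.cos(a),-464+22*np.sin(a),135]),(0,200,255)))
big=cv2.resize(im[290:410,260:460],None,fx=4,fy=4,interpolation=2)
for X,c in pts:
    p=(proj(d,X)-[260,290]+.5)*4; cv2.circle(big,(int(p[0]),int(p[1])),3,c,-1)
cv2.imwrite('pics/s24.png',big[:,:,::-1])
E
```

```text
t 41.38 p [ 373.4 -416.2  134.7] rpy [ 3.141e+00  1.000e-03 -3.190e-01] q [ 0.13  0.61  0.87  1.9  -0.59  0.91 -0.6 ] F [ 0.3  0.3 -1.7] gap 0.365
```

View pics/s24.png

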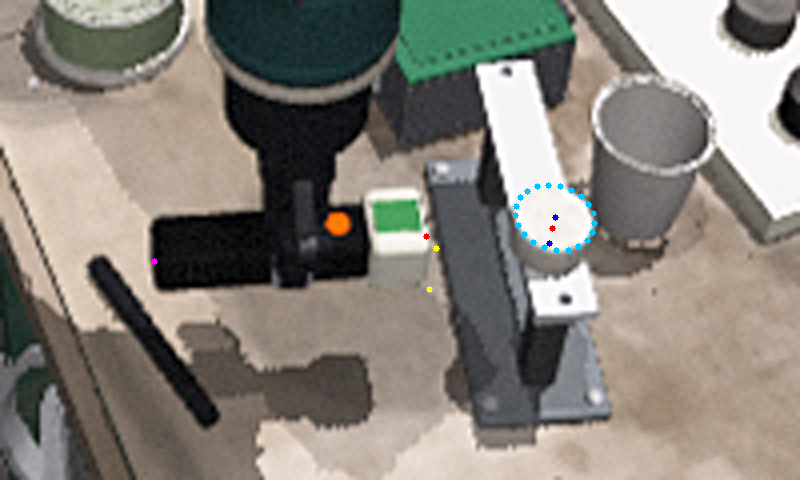

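```bash
Z='x'; python3 -m pendant '[{"offset":[2,0.8,1],"twist":[0,0,0]},{"offset":[0,0,0],"twist":[0,0,0]},{"offset":[0,0,0],"twist":[0,0,0]},{"offset":[0,0,0],"twist":[0,0,0]},{"offset":[0,0,0],"twist":[0,0,0]},{"offset":[0,0,0],"twist":[0,0,0]},{"offset":[0,0,0],"twist":[0,0,0]},{"offset":[0,0,0],"twist":[0,0,0]}]'
python3 -m pendant '[{"offset":[0,0,0],"twist":[0,0,0]},{"offset":[0,0,0],"twist":[0,0,0]},{"offset":[0,0,0],"twist":[0,0,0]},{"offset":[0,0,0],"twist":[0,0,0]},{"offset":[0,0,0],"twist":[0,0,0]},{"offset":[0,0,0],"twist":[0,0,0]},{"offset":[0,0,0],"twist":[0,0,0]},{"offset":[0,0,0],"twist":[0,0,0]}]'
python3 -m pendant '[{"offset":[0,0,0],"twist":[0,0,0]},{"offset":[0,0,0],"twist":[0,0,0]},{"offset":[0,0,0],"twist":[0,0,0]},{"offset":[0,0,0],"twist":[0,0,0]},{"offset":[0,0,0],"twist":[0,0,0]},{"offset":[0,0,0],"twist":[0,0,0]},{"offset":[0,0,0],"twist":[0,0,0]},{"offset":[0,0,0],"twist":[0,0,0]}]'
python3 -m pendant '[{"offset":[0,0,0],"twist":[0,0,0]},{"offset":[0,0,0],"twist":[0,0,0]},{"offset":[0,0,0],"twist":[0,0,0]},{"offset":[0,0,0],"twist":[0,0,0]},{"offset":[0,0,0],"twist":[0,0,0]},{"offset":[0,0,0],"twist":[0,0,0]},{"offset":[0,0,0],"twist":[0,0,0]},{"offset":[0,0,0],"twist":[0,0,0]}]'
python3 - <<'E'
from h import *
s=st();R=Ro.from_euler('xyz',s['tcp_rot']);print(R.inv().apply(np.array([515,-464,110])-s['position'])-[78,0,11.2])
t=snap('top','t25'); 
cv2.imwrite('pics/t25c.png',cv2.resize(t['image'][150:330,330:490],None,fx=4,fy=3.3,interpolation=2)[:,:,::-1])
E
```

```text
time: 42.15
position: [375.2, -417.6, 133.7]
tcp_rot: [3.141, 0.001, -0.319]
wrist_force: [-0.3, 0.6, -1.5]
finger_gap: 0.364
time: 42.82
position: [375.2, -417.6, 133.7]
tcp_rot: [3.141, 0.001, -0.319]
wrist_force: [0.1, -0.4, -1.2]
finger_gap: 0.367
time: 43.48
position: [375.2, -417.6, 133.7]
tcp_rot: [3.141, 0.001, -0.319]
wrist_force: [0.7, 0.0, -1.0]
finger_gap: 0.362
time: 44.15
position: [375.2, -417.6, 133.7]
tcp_rot: [3.141, 0.001, -0.319]
wrist_force: [-0.1, 0.2, -0.9]
finger_gap: 0.369
t 44.15 p [ 375.2 -417.6  133.7] rpy [ 3.141e+00  1.000e-03 -3.190e-01] q [ 0.13  0.61  0.87  1.9  -0.59  0.91 -0.6 ] F [-0.1  0.2 -0.9] gap 0.369
[69.32151054  0.14002507 12.30478641]
```

View pics/t25c.png

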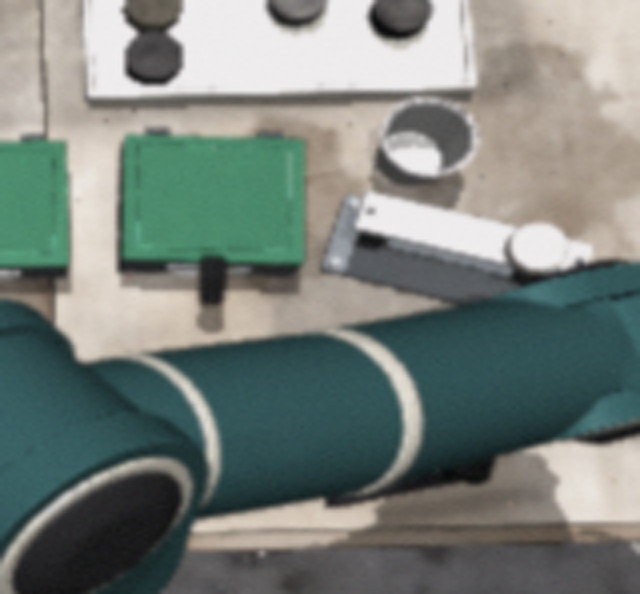

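```bash
python3 -m pendant '[{"offset":[-20,0,0],"twist":[0,0,0]},{"offset":[-20,0,0],"twist":[0,0,0]},{"offset":[0,0,-33],"twist":[0,0,0]},{"offset":[0,0,-34],"twist":[0,0,0]},{"offset":[0,0,0],"twist":[0,0,-0.06]},{"offset":[0,0,0],"twist":[0,0,-0.12]},{"offset":[0,0,0],"twist":[0,0,-0.12]},{"offset":[0,0,0],"twist":[0,0,-0.12]}]'
python3 -m pendant '[{"offset":[10,0,0],"twist":[0,0,-0.12]},{"offset":[10,0,0],"twist":[0,0,-0.12]},{"offset":[10,0,0],"twist":[0,0,-0.12]},{"offset":[10,0,0],"twist":[0,0,-0.12]},{"offset":[10,0,0],"twist":[0,0,-0.12]},{"offset":[10,0,0],"twist":[0,0,-0.12]},{"offset":[10,0,0],"twist":[0,0,-0.12]},{"offset":[10,0,0],"twist":[0,0,-0.12]}]'
python3 -m pendant '[{"offset":[20,0,0],"twist":[0,0,-0.12]},{"offset":[20,0,0],"twist":[0,0,-0.12]},{"offset":[20,0,0],"twist":[0,0,-0.12]},{"offset":[20,0,0],"twist":[0,0,-0.12]},{"offset":[20,0,0],"twist":[0,0,-0.06]},{"offset":[0,0,0],"twist":[0,0,0]},{"offset":[0,0,0],"twist":[0,0,0]},{"offset":[0,0,0],"twist":[0,0,0]}]'
python3 - <<'E'
from h import *
s=st(); plan(400,-60,200,1.6);plan(358.5,237,200,1.6)
E
```

```text
time: 44.87
position: [337.4, -405.0, 200.9]
tcp_rot: [3.141, 0.001, 0.107]
wrist_force: [-0.2, 0.7, -1.0]
finger_gap: 0.365
time: 45.53
position: [404.4, -366.6, 200.6]
tcp_rot: [-3.141, 0.001, 1.066]
wrist_force: [0.4, -0.6, -2.1]
finger_gap: 0.365
time: 46.2
position: [430.3, -272.3, 200.8]
tcp_rot: [-3.141, 0.0, 1.599]
wrist_force: [0.3, -0.6, -1.5]
finger_gap: 0.366
t 46.2 p [ 430.3 -272.3  200.8] rpy [-3.141  0.     1.599] q [ 0.08  0.3   0.5   1.96 -0.18  0.92  0.7 ] F [ 0.3 -0.6 -1.5] gap 0.366
plan n=6 offset [35.5 -4.   0.1] twist [-0.0001  0.     -0.0001] | total [-30.3 212.3  -0.8] [-0.001  0.    -0.001]
plan n=13 offset [39.3 -4.4  0.1] twist [-0.0001  0.     -0.0001] | total [-71.8 509.3  -0.8] [-0.001  0.    -0.001]
```

```bash
python3 -m pendant '[{"offset":[20,0,0],"twist":[0,0,0]},{"offset":[39,-4,0],"twist":[0,0,0]},{"offset":[39,-4,0],"twist":[0,0,0]},{"offset":[39,-4,0],"twist":[0,0,0]},{"offset":[39,-4,0],"twist":[0,0,0]},{"offset":[39,-4,0],"twist":[0,0,0]},{"offset":[39,-5,0],"twist":[0,0,0]},{"offset":[39,-5,0],"twist":[0,0,0]}]'
python3 -m pendant '[{"offset":[39,-5,0],"twist":[0,0,0]},{"offset":[39,-5,0],"twist":[0,0,0]},{"offset":[39,-5,0],"twist":[0,0,0]},{"offset":[39,-5,0],"twist":[0,0,0]},{"offset":[39,-5,0],"twist":[0,0,0]},{"offset":[20,-5,0],"twist":[0,0,0]},{"offset":[0,0,0],"twist":[0,0,0]},{"offset":[0,0,0],"twist":[0,0,0]}]'
python3 - <<'E'
from h import *
s=st(); d=snap('wrist','w26'); plan(358.5,237,34.5,1.59)
E
```

```text
time: 46.87
position: [391.3, 21.1, 200.9]
tcp_rot: [-3.141, -0.0, 1.598]
wrist_force: [1.5, -0.4, -3.0]
finger_gap: 0.365
time: 47.53
position: [355.5, 234.4, 200.5]
tcp_rot: [-3.14, 0.0, 1.601]
wrist_force: [0.1, -0.9, -0.3]
finger_gap: 0.361
t 47.53 p [355.5 234.4 200.5] rpy [-3.14   0.     1.601] q [-0.71  0.13  0.06  2.14 -0.01  0.88 -0.61] F [ 0.1 -0.9 -0.3] gap 0.361
plan n=5 offset [ 0.7  0.6 33.2] twist [-0.0003  0.0001  0.0018] | total [   2.8    3.5 -166. ] [-0.001  0.     0.009]
```

View pics/w26.png

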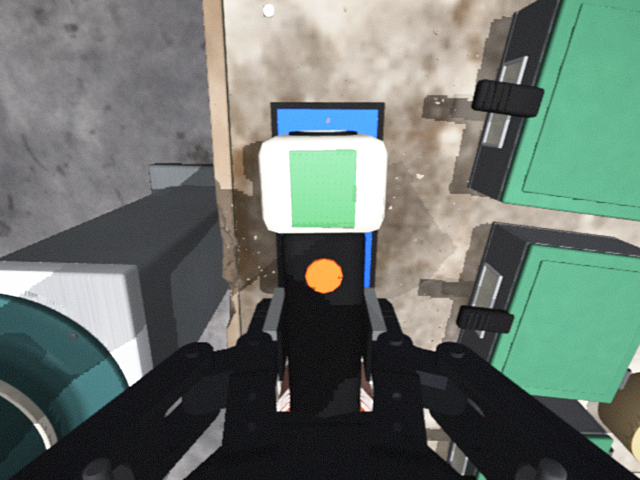

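```bash
python3 -m pendant '[{"offset":[0.7,0.6,35],"twist":[0,0,0.002]},{"offset":[0.7,0.6,35],"twist":[0,0,0.002]},{"offset":[0.7,0.6,35],"twist":[0,0,0.002]},{"offset":[0.7,0.6,30],"twist":[0,0,0.002]},{"offset":[0.7,0.6,18],"twist":[0,0,0]},{"offset":[0,0,8],"twist":[0,0,0]},{"offset":[0,0,3],"twist":[0,0,0]},{"offset":[0,0,0],"twist":[0,0,0]}]'
python3 -m pendant '[{"offset":[0,0,1],"twist":[0,0,0]},{"offset":[0,0,1],"twist":[0,0,0]},{"offset":[0,0,0],"twist":[0,0,0]}]'

```

```text
time: 48.25
position: [358.5, 237.1, 36.9]
tcp_rot: [-3.141, 0.0, 1.591]
wrist_force: [-0.1, -0.1, -2.0]
finger_gap: 0.364
time: 48.5
position: [358.4, 238.0, 35.5]
tcp_rot: [3.141, -0.001, 1.593]
wrist_force: [1.0, -0.0, -1.3]
finger_gap: 0.365
```

```bash
python3 -m pendant '[{"offset":[0,0,1],"twist":[0,0,0]},{"offset":[0,0,1],"twist":[0,0,0]},{"offset":[0,0,0],"twist":[0,0,0]},{"offset":[0,0,0],"twist":[0,0,0]}]'

```

```text
time: 48.83
position: [358.2, 238.0, 33.3]
tcp_rot: [-3.141, -0.001, 1.593]
wrist_force: [-2.8, -1.7, 14.7]
finger_gap: 0.365
```

Contact; release and retreat.

```bash
python3 -m pendant '[{"offset":[0,0,0],"twist":[0,0,0]},{"offset":[0,0,0],"twist":[0,0,0]},{"offset":[0,0,0],"twist":[0,0,0]},{"offset":[0,0,0],"twist":[0,0,0]},{"offset":[0,0,0],"twist":[0,0,0]}]' 60 30
python3 -m pendant '[{"offset":[0,0,-10],"twist":[0,0,0]},{"offset":[0,0,-30],"twist":[0,0,0]},{"offset":[0,0,-35],"twist":[0,0,0]},{"offset":[0,0,-35],"twist":[0,0,0]},{"offset":[0,0,-35],"twist":[0,0,0]},{"offset":[0,0,-35],"twist":[0,0,0]},{"offset":[0,0,0],"twist":[0,0,0]},{"offset":[0,0,0],"twist":[0,0,0]}]'
python3 - <<'E'
from h import *
s=st(); d=snap('wrist','w27'); d=snap('side','s27')
cv2.imwrite('pics/s27c.png',cv2.resize(d['image'][160:410,200:520],None,fx=2.5,fy=2.4,interpolation=2)[:,:,::-1])
t=snap('top','t27')
for c in('side','wrist','top'):
  for n in('reader','mat','puck_white'):
    for f in viewer.find_in(c,n): print(c,n,np.round(f['centre']),round(f['confidence'],2))
E
```

```text
time: 49.25
position: [358.0, 237.8, 32.7]
tcp_rot: [-3.141, 0.0, 1.593]
wrist_force: [-0.3, -0.1, 0.0]
finger_gap: 0.705
time: 49.92
position: [358.7, 238.2, 215.1]
tcp_rot: [3.139, -0.003, 1.593]
wrist_force: [-0.6, -1.3, -0.5]
finger_gap: 0.7
t 49.92 p [358.7 238.2 215.1] rpy [ 3.139e+00 -3.000e-03  1.593e+00] q [-0.72  0.11  0.07  2.12 -0.01  0.91 -0.63] F [-0.6 -1.3 -0.5] gap 0.7
side reader [358. 224.  36.] 0.65
side mat [334. 225.   2.] 0.77
side mat [356.  15.  55.] 0.73
wrist reader [361. 256.  34.] 0.58
wrist mat [354. 249.   7.] 0.81
wrist puck_white [561. 175.  71.] 0.43
top reader [366. 188.  35.] 0.55
top reader [ 527. -407.   12.] 0.47
top reader [569. 153.  68.] 0.44
top reader [ 512. -457.  136.] 0.17
top mat [378. 174.  -1.] 0.73
top puck_white [ 511. -459.  138.] 0.68
top puck_white [359.  35.  62.] 0.39
```

View pics/w27.png

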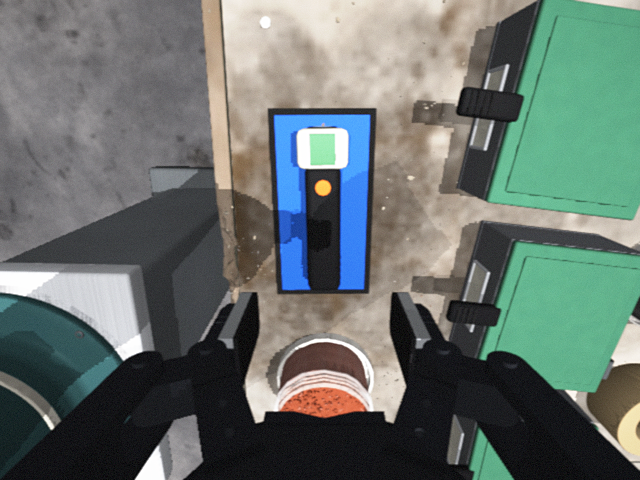

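View pics/s27c.png

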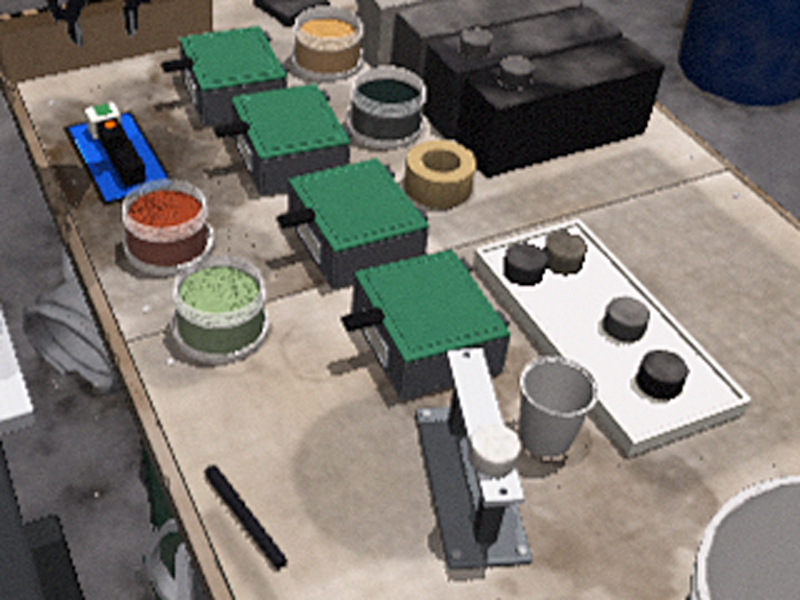

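View pics/t27.png

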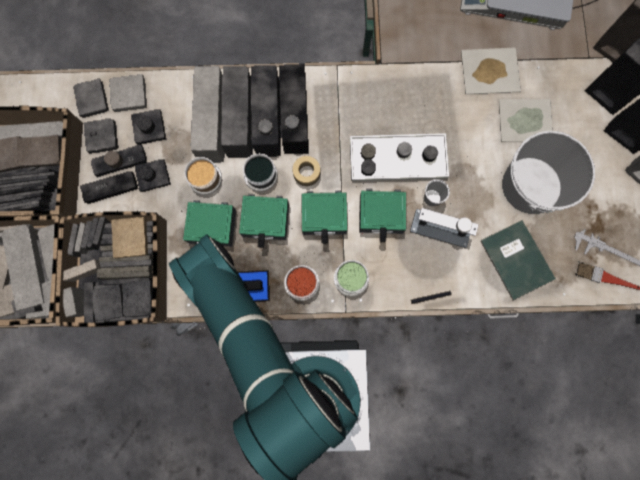

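```bash
python3 -m pendant '[{"offset":[0,0,0],"twist":[0,0,0]},{"offset":[0,0,0],"twist":[0,0,0]},{"offset":[0,0,0],"twist":[0,0,0]},{"offset":[0,0,0],"twist":[0,0,0]}]'
python3 -c "
from h import *
st(); print(workorder.sign_off())"
```

```text
time: 50.85
position: [358.2, 237.8, 212.7]
tcp_rot: [-3.141, -0.0, 1.593]
wrist_force: [-0.1, -0.1, -0.6]
finger_gap: 0.704
t 50.85 p [358.2 237.8 212.7] rpy [-3.141 -0.     1.593] q [-0.72  0.12  0.07  2.12 -0.01  0.91 -0.63] F [-0.1 -0.1 -0.6] gap 0.704
the job is handed in; nothing more can be done
None
```

I finished the whole task in about 51 s and handed it in; sign-off gives no verdict, so whether it passed is not confirmed.

- **Boxes:** I opened and shut all four from left to right. Boxes 1 and 4 were empty, box 2 held the white puck, and box 3 held the black puck, which I left in place. There was no sand or brown puck.
- **White puck:** it stands flat on the rail, about 45 mm from the middle and within a few millimetres of the centre line.
- **Reader:** it had been knocked about 2 cm aside, so I located it again before gripping it. I held it steady for more than 2 s, about 5 cm from the puck's side. By my calculation the puck's base was 69 mm ahead of the window, 0 mm sideways and 12 mm below. I then laid the reader along the middle of the mat.

**Last checks:** the final pictures show all lids shut, the puck on the rail, the reader flat and centred on the mat, and the jars, cup, tape and marker unmoved. The gripper was clear, about 18 cm above the mat.

**What disagreed:**
- **Puck position:** the network's estimates differed from mine by up to about 9 mm between cameras; my calibrated overlay in the side picture fitted within 1–2 mm.
- **Reader in the grip:** the side picture put it about 3 mm further back than assumed, so I moved it 2 mm closer.
- **Lid 2:** while I checked it was shut, the wrist force briefly reached about 48 N, below the 120 N wrist limit. It came through the fingertips, not the gripper body.

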